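Sort the lathe tools out of the mixed box into the display tray

ROBOT

A 6-joint arm with a two-finger parallel gripper is mounted at the origin on the work surface. World frame = base frame: x ahead of the robot, y to its left, z up, the work surface at z = 0. Lengths are in m, angles in rad, forces in N, time in s.
With the tool pointing down it reaches from about 0.375 to 0.9 m from the base axis. Payload 3.1 kg.
Tool frame: the origin (TCP) lies at the very end of the fingers, on their centre line; the grasp point (between the pads) lies 19 mm behind it; z points along the fingers, y is the direction in which the jaws open and shut (so a half turn about z gives the same grasp; the last joint's range is limited). The gripper opens to 87 mm and grips with 3 to 60 N. Pads are 19 mm wide; open, the fingers measure 117 mm over their backs; the gripper's body (75 mm by 190 mm) begins 51 mm behind the grasp point.
Start: joints at [-1.425, 0.527, 1.433, -0, 1.181, -0.178], TCP at [0.199, -0.592, 0.223] pointing down, gripper open.
Joint ranges: [-3.08, 3.08], [-0.75, 2.2], [0.22, 2.44], [-1.43, 4.57], [0, 2.65], [-2.85, 2.85]. Speed limits (rad/s): [2.79, 2.79, 3.14, 3.14, 3.14, 3.14].

INTERFACE

Orientations are given as a unit quaternion [x, y, z, w].
In Python, from rig import robot gives the robot as it stands.
- The arm moves only by the tool arm_command, never from a script. Its argument "targets" is a list of rows, each a list of 5 numbers: the shift along the tool's x, y, z in cm, then the turn about the tool's z in rad, then the finger opening in cm, from 0 to 8.7. In form: [[dx, dy, dz, spin, hand], ...]. A call has 1 to 5 rows; each row is the pose to reach, as a shift and turn from the pose commanded when the call began, along the tool's axes at that moment; what a row does not reach only later rows make up. A row lasts 1/8 s, in which the tool goes at most 62.5 mm and 10.7 degrees, less where a joint would pass 70% of its speed; a pose out of reach is approached as far as the arm can. A call with a gripper value outside its range is refused whole. The fingers move at their own pace and stop on an object; "newtons" is the grip in N (left out, the last holds). Time passes only in rows, so rows that repeat a pose let the fingers close. It gives the time, the measured TCP pose, the force and the opening at its end, in the units of the state.
- robot.get_obs(): the state, without advancing time (a new reading comes with each control period).
- robot.camera(name): name is "side" or "top"; returns (picture, depth): 400x640x3 uint8, red, green, blue; 400x640 float32, m along the optical axis (not along the pixel's ray), 0 where there is no reading.
- robot.camera_model(name): a dict with "mtx" (3x3 intrinsics, pixels), "extrinsics" (4x4, takes a point from world to camera coordinates). Camera axes: x right, y up, looking along -z (the intrinsics and any distortion apply to the point x, -y, -z); pixel columns grow to the right and rows downward; lengths in m; the calibration is good to about 2 mm. A picture is of the moment at which its call begins. camera_model takes no time and is no camera call.
- robot.hand_in(): hands the job in, once; it reports no verdict.
The state is a dict: "time": time; "q": joint angles; "joint_velocities": joint speeds; "joint_torque": joint torques, N m; "position": TCP position; "tool_rot": TCP orientation; "ft_force": force on the tool from outside, world axes, zero at the start; "moment": the same for the moment, N m; "grip_width": finger opening in m.
Only numpy, scipy, OpenCV 4.12 (cv2) and the standard library are available. Lean on these libraries where they do the work, as an engineer would, in place of code of your own. Each camera call takes 0.05 s, during which the arm holds its last target.

TASK

Swing the lamp clear of the cardboard box, then take every square-bar lathe tool out of the box and lay it flat in the wooden tray, side by side, parallel to the tray's short side and not on top of one another; the stray socket standing in the tray goes into the teal basket next to it. Leave the spanners and the file in the box and do not disturb the can, jar and carton. Last, swing the lamp so that its head is over the middle of the tray.

Things in the scene. Friction and masses are not known exactly. Their poses are not given: they have to be found in the camera images.
- box: Open cardboard box of mixed tools, fixed. Outside 315 (its x) x 315 (its y) x 45 mm high, walls and floor 5 mm. Origin: centre of its underside, on the table; z up.
- lamp (a joint): Angle (rad) of the low lamp arm about its upright post, from -1.25 to 0.95. At 0 the arm points roughly straight at the robot (along the -x axis of point lamp_pivot); positive swings the head towards the robot's left (over the cardboard box, where it starts), negative to the right (over the tray). Light hinge with some friction, about 1 to 2 N at the knob: stays where it is left.
- lamp_knob (a point): Middle of the upright round knob, 22 mm across and 50 mm tall, on top of the lamp's round head (head 80 mm across, 28 mm thick). 280 mm from the post's axis. Knob mid-height is 192 mm above the table, its top 217 mm, head underside 139 mm. z up; it turns with the arm.
- lamp_pivot (a point): Point on the vertical axis of the lamp's post, 139 mm above the table, fixed. The foot is a disc 120 mm across, 14 mm thick; the arm is a bar 18 mm wide, with its top 165 mm above the table. Nothing on the hinge is taller than 180 mm. z up.
- tray: Shallow light-wood display tray, fixed. Outside 185 (its x) x 240 (its y) x 20 mm high, walls 6 mm, inner floor 6 mm above its origin, which is the centre of its underside, on the table; z up.
- basket: Teal open basket, fixed, outside 110 (its x) x 140 (its y) x 55 mm high, walls and floor 5 mm. Origin: centre of its underside, on the table; z up. The one close to the tray on the robot's side (other teal baskets stand far off at the table's edge).
- bar1_center (a point): Centre of a lathe tool: a plain dark steel bar of square section 18 x 18 mm, 130 mm long along its own x, with a small bevelled nose and a brass-coloured tip at its +x end. Lies flat in the box at the start. May be absent.
- bar2_center (a point): Centre of a lathe tool: a plain dark steel bar of square section 18 x 18 mm, 130 mm long along its own x, with a small bevelled nose and a brass-coloured tip at its +x end. Lies flat in the box at the start. May be absent.
- bar3_center (a point): Centre of a lathe tool: a plain dark steel bar of square section 18 x 18 mm, 130 mm long along its own x, with a small bevelled nose and a brass-coloured tip at its +x end. Lies flat in the box at the start. May be absent.
- bar4_center (a point): Centre of a lathe tool: a plain dark steel bar of square section 18 x 18 mm, 130 mm long along its own x, with a small bevelled nose and a brass-coloured tip at its +x end. Lies flat in the box at the start. May be absent.
- bar5_center (a point): Centre of a lathe tool: a plain dark steel bar of square section 18 x 18 mm, 130 mm long along its own x, with a small bevelled nose and a brass-coloured tip at its +x end. Lies flat in the box at the start. May be absent.
- socket_center (a point): Centre of a deep socket: plain steel cylinder 34 mm across, 62 mm long along its own z. Stands upright in the tray at the start.
- spanner1_center (a point): Middle of a flat steel spanner, 137 mm long along its own x, 8 mm thick, up to 26 mm wide, lying in the box. Stays in the box.
- spanner2_center (a point): Middle of a flat steel spanner, 137 mm long along its own x, 8 mm thick, up to 26 mm wide, lying in the box. Stays in the box.
- file_center (a point): Middle of a flat file with a wooden handle, 132 mm long along its own x, 14 mm thick, 22 mm wide, lying in the box. Stays in the box.
- oil: Bystander: grey can, 56 mm across, 130 mm tall, beyond the box. Origin at the centre of its underside.
- jar: Bystander: jar with a steel cap, 64 mm across, 90 mm tall, to the right of the tray. Origin at the centre of its underside.
- insert_box: Bystander: small paper carton 60 x 90 x 25 mm, by the lamp's foot on the box's side. Origin at the centre of its underside.
Mind the look-alikes: they are no part of the job. What is shaped like the part that bears bar5_center but red is not meant.

How it is judged:
By the outcome, as a careful person would: the job done as asked, in the order asked, and still so for the second after the job is handed in, with the robot touching nothing.
Of bar1, bar2, bar3, bar4, bar5 only 3 to 5 are there at a start; the rules pass over those that are not, and their reading is None.
At some moment in a run one of socket may be knocked a few centimetres aside while the robot is not near it.
Once in a run the grip may slacken for a moment while it holds something.
It also fails if it takes over 210 s, if anything falls off the work surface, if the arm or the gripper's body presses on something with over 40 N, if the wrist force passes 120 N, or if a joint passes its speed limit or range.

## Working session

There is one attempt and no reset: what is moved stays moved. The work goes in short steps, Python scripts to look and compute and a tool call to move; the robot and the scene stay as the last step left them, time stands still between calls to the robot, and variables do not carry over. Pictures are saved under pics/ and viewed, and the job is handed in when it is done.

Besides the shell and the picture viewer there is one more tool, called after "Request:" as a command line: name --pt "numbers of a row" for each row, then --argument value for the rest. arm_command: Moves the arm, as the interface text tells. Its arguments: {"type":"object","properties":{"targets":{"type":"array","items":{"type":"array","items":{"type":"number"}}},"newtons":{"type":"number"}},"required":["targets"]}

```bash
ls; mkdir -p pics; cat > h.py <<'E'
import numpy as np, cv2
from rig import robot
def shot(n,f):
    p,d=robot.camera(n); cv2.imwrite(f'pics/{f}.png',p[:,:,::-1]); np.savez(f'pics/{f}.npz',p=p,d=d); return p,d
def ray(n,u,v,z):
    m=robot.camera_model(n);K=np.array(m['mtx']);E=np.array(m['extrinsics'])
    c=np.linalg.inv(K)@np.array([u,v,1.]);c=c*[1,-1,-1]
    R=E[:3,:3];t=E[:3,3];o=-R.T@t;w=R.T@c
    return o+w*(z-o[2])/w[2]
def proj(n,P):
    m=robot.camera_model(n);K=np.array(m['mtx']);E=np.array(m['extrinsics'])
    c=E[:3,:3]@np.array(P)+E[:3,3];c=c*[1,-1,-1];q=K@c;return q[:2]/q[2]
def cloud(n,d):
    m=robot.camera_model(n);K=np.array(m['mtx']);E=np.array(m['extrinsics'])
    v,u=np.mgrid[:d.shape[0],:d.shape[1]]
    c=np.stack([u,v,np.ones_like(u)],-1)@np.linalg.inv(K).T*d[...,None]*[1,-1,-1]
    return (c-E[:3,3])@E[:3,:3]
E
python3 - <<'E'
from h import *
print({k:np.round(v,3) for k,v in robot.get_obs().items()})
for n in('top','side'):
    shot(n,n+'0'); m=robot.camera_model(n); print({k:(np.round(v,3).tolist() if not isinstance(v,str) else v) for k,v in m.items()})
E
```

```text
pics
{'time': np.float64(0.0), 'q': array([-1.426,  0.528,  1.434, -0.   ,  1.181, -0.179]), 'joint_velocities': array([ 0.   , -0.001, -0.   , -0.   , -0.001, -0.002]), 'joint_torque': array([  0.   , -44.004, -17.659,   0.063,   0.058,  -0.   ]), 'position': array([ 0.199, -0.592,  0.222]), 'tool_rot': array([ 0.987,  0.161,  0.   , -0.001]), 'ft_force': array([-0.217,  0.403,  0.443]), 'moment': array([ 0.036, -0.005,  0.003]), 'grip_width': np.float64(0.087)}
{'mtx': [[395.596, 0.0, 320.218], [0.0, 395.596, 196.184], [0.0, 0.0, 1.0]], 'extrinsics': [[-0.031, -0.999, -0.015, -0.026], [0.982, -0.033, 0.186, -0.524], [-0.186, -0.009, 0.983, -1.467], [0.0, 0.0, 0.0, 1.0]]}
{'mtx': [[374.692, 0.0, 314.21], [0.0, 374.692, 193.429], [0.0, 0.0, 1.0]], 'extrinsics': [[-0.987, -0.159, -0.007, 0.519], [0.101, -0.662, 0.743, -0.179], [-0.123, 0.733, 0.67, -1.228], [0.0, 0.0, 0.0, 1.0]]}
```

View pics/top0.png

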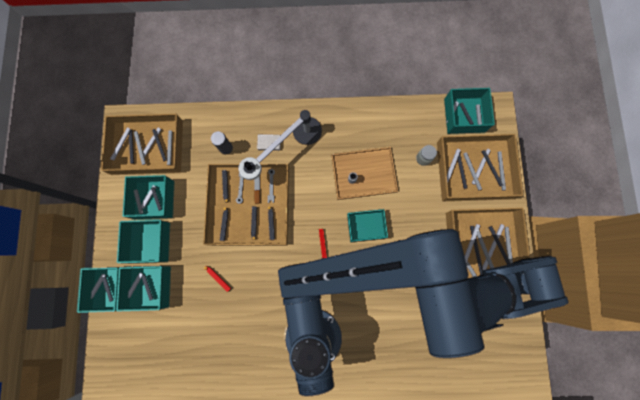

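View pics/side0.png

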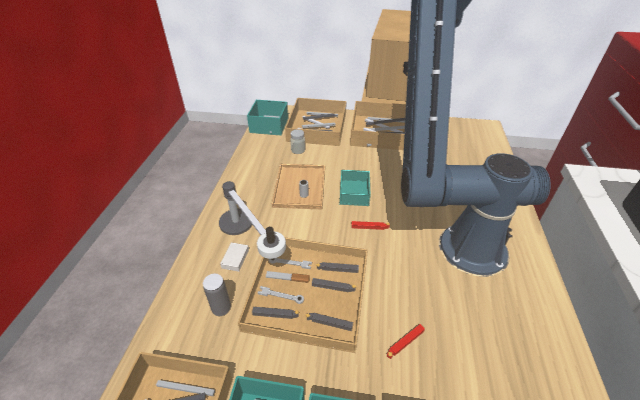

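The top view shows the box at (205–293, 165–245) with dark bars near (225,183), (224,222), (255,222) and (272,222). The lamp head is at (250,168), the tray at (365,173) with the socket at (352,178), and the teal basket at (368,226). Next I'll measure the lamp and socket from depth.

```bash
python3 - <<'E'
from h import *
p=np.load('pics/top0.npz');C=cloud('top',p['d']);P=p['p']
for nm,u,v in[('knob',250,166),('box centre',249,206),('bar',225,183),('bar',224,222),('bar',255,222),('bar',272,222),('sock',352,177),('tray',375,170),('table',330,190),('post',308,117)]:
    print(nm,np.round(C[v,u],3), np.round(ray('top',u,v,0),3))
for (a,b,c,d),f in [((195,85,415,260),'z1')]:
    z=cv2.resize(P[b:d,a:c,::-1],None,fx=3.6,fy=3.4,interpolation=cv2.INTER_CUBIC);cv2.imwrite('pics/'+f+'.png',z);print(z.shape)
# lamp points
m=(C[...,2]>.12)&(C[...,2]<.24)&(C[...,0]>.5)&(C[...,1]>-.15)&(C[...,1]<.4)
v,u=np.nonzero(m);print(len(v),u.min(),u.max(),v.min(),v.max())
m2=m&(C[...,2]>.2);print('knobtop',C[m2].mean(0),m2.sum(),C[m2].min(0),C[m2].max(0))
m3=m&(C[...,2]>.16)&(C[...,0]>.8);print(C[m3].mean(0),C[m3].min(0),C[m3].max(0))
E
```

```text
knob [0.609 0.198 0.203] [0.665 0.237 0.   ]
box centre [0.501 0.238 0.009] [0.502 0.24  0.   ]
bar [0.593 0.33  0.026] [0.599 0.337 0.   ]
bar [0.44  0.334 0.015] [0.442 0.338 0.   ]
bar [0.435 0.212 0.024] [0.438 0.216 0.   ]
bar [0.432 0.146 0.026] [0.436 0.15  0.   ]
sock [ 0.589 -0.166  0.071] [ 0.606 -0.171  0.   ]
tray [ 0.629 -0.263  0.008] [ 0.631 -0.264  0.   ]
table [ 0.556 -0.082  0.001] [ 0.556 -0.082  0.   ]
post [ 0.794 -0.008  0.176] [ 0.865 -0.002  0.   ]
(595, 792, 3)
1006 211 310 110 179
knobtop [0.61134872 0.20620885 0.21406215] 38 [0.60177164 0.19592956 0.20060556] [0.62172834 0.21678571 0.222981  ]
[0.81029474 0.00241477 0.17504724] [ 0.80014927 -0.01578102  0.16682479] [0.8227227  0.02082207 0.18551748]
```

View pics/z1.png

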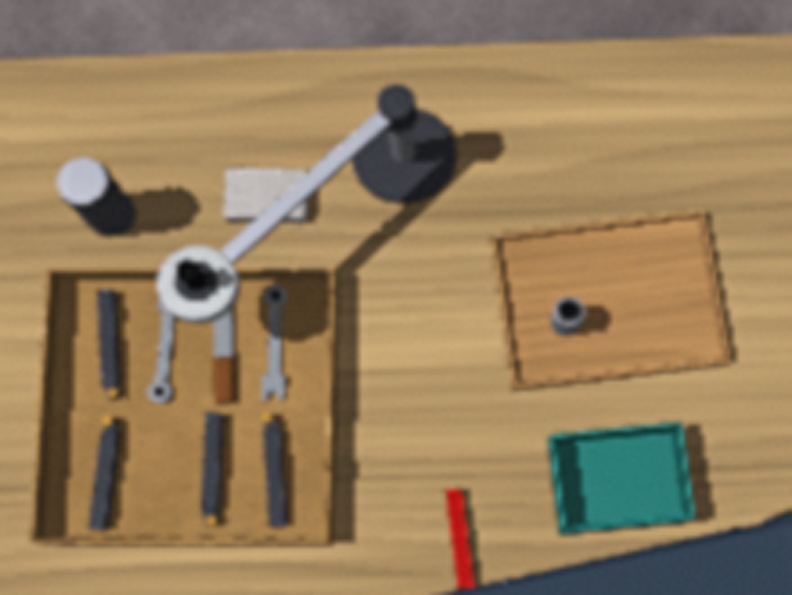

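```bash
cat >> h.py <<'E'
def go(x,y,z,th):
    o=robot.get_obs();p=o['position'];q=o['tool_rot']
    from scipy.spatial.transform import Rotation as R
    M=R.from_quat(q).as_matrix();d=M.T@(np.array([x,y,z])-p)*100
    t=np.arctan2(M[1,0],M[0,0]);s=(t-th+np.pi/2)%np.pi-np.pi/2
    print('tcp',np.round(p,3),'th',round(t,3),'-> d cm',np.round(d,1),'spin',round(s,3),'(other',round(s-np.pi*np.sign(s),3),') q6',round(o['q'][5],2),'grip',round(float(o['grip_width']),3),'F',np.round(o['ft_force'],1),'t',round(float(o['time']),2))
def blob(mask,n,z):
    k,l,s,c=cv2.connectedComponentsWithStats(mask.astype(np.uint8))
    for i in range(1,k):
        if s[i,4]>15: print(s[i].tolist(),np.round(c[i],1),np.round(ray(n,*c[i],z),3))
E
python3 - <<'E'
from h import *
t=np.load('pics/top0.npz');s=np.load('pics/side0.npz')
for n,w,(a,b,c,d) in(('top',t,(230,140,270,190)),('side',s,(250,220,295,265)),('top',t,(295,105,325,130)),('side',s,(215,175,245,200))):
    P=w['p'].astype(int);m=np.zeros(P.shape[:2],bool);m[b:d,a:c]=(P[b:d,a:c].max(-1)<85)
    print(n);blob(m,n,.2)
C=cloud('side',s['d'])
m=(C[...,2]>.19)&(C[...,2]<.24)&(abs(C[...,0]-.6)<.08)&(abs(C[...,1]-.2)<.08);print(C[m].mean(0),C[m].min(0),C[m].max(0),m.sum())
m=(C[...,2]>.165)&(C[...,2]<.2)&(abs(C[...,0]-.8)<.06)&(abs(C[...,1])<.08);print(C[m].mean(0),C[m].min(0),C[m].max(0),m.sum())
for P in ((.61,.202,.217),(.61,.202,.192),(.81,0,.18)): print(proj('top',P),proj('side',P))
go(.5,-.3,.3,0)
E
```

```text
top
[230, 141, 19, 13, 193] [238.5 146.7] [0.682 0.24  0.2  ]
[244, 162, 12, 11, 99] [249.  166.9] [0.607 0.202 0.2  ]
[268, 170, 2, 12, 21] [268.6 175.3] [0.574 0.134 0.2  ]
side
[266, 227, 9, 17, 114] [270.  235.1] [0.61  0.217 0.2  ]
top
[295, 110, 30, 20, 298] [309.3 122.4] [ 0.764 -0.013  0.2  ]
side
[0.61092293 0.21446257 0.2086859 ] [0.60144342 0.2019942  0.19027028] [0.62209616 0.22096482 0.21895824] 87
[0.79141709 0.02099817 0.17169553] [ 0.74035317 -0.01305987  0.16500633] [0.82273246 0.07850742 0.17881292] 138
[248.07200696 164.79804611] [270.95305473 226.79627809]
[249.44931039 166.66875816] [271.72321431 233.03365213]
[305.57491881 112.48161301] [226.75651381 182.06747823]
tcp [ 0.199 -0.592  0.222] th 0.324 -> d cm [ 37.8 -18.1  -7.8] spin 0.324 (other -2.818 ) q6 -0.18 grip 0.087 F [-0.1  0.2 -0.3] t 0.1
```

Request:
arm_command --pt "10 -5 -8 0.1 8.7" --pt "16 -8 -8 0.2 8.7" --pt "22 -11 -8 0.324 8.7" --pt "27 -13 -8 0.324 8.7" --pt "32 -15 -8 0.324 8.7"

```text
time: 0.72
position: [0.4129, -0.3852, 0.2996]
tool_rot: [1.0, -0.0, 0.0, 0.0]
ft_force: [-0.3, -0.5, 1.1]
grip_width: 0.087
```

```bash
python3 -c "
from h import *
go(.5,0,.3,0);go(.611,.207,.3,0)"
```

```text
tcp [ 0.413 -0.385  0.3  ] th -0.001 -> d cm [  8.7 -38.5  -0. ] spin -0.001 (other 3.141 ) q6 0.62 grip 0.087 F [-0.3 -0.5  1.1] t 0.72
tcp [ 0.413 -0.385  0.3  ] th -0.001 -> d cm [ 19.8 -59.2  -0. ] spin -0.001 (other 3.141 ) q6 0.62 grip 0.087 F [-0.3 -0.5  1.1] t 0.72
```

Request:
arm_command --pt "2 -6 0 0 8.7" --pt "4 -12 0 0 8.7" --pt "6 -18 0 0 8.7" --pt "8 -24 0 0 8.7" --pt "10 -30 0 0 8.7"

```text
time: 1.35
position: [0.5109, -0.0883, 0.2992]
tool_rot: [1.0, -0.0, -0.0, -0.0]
ft_force: [0.2, -0.3, 0.4]
grip_width: 0.0871
```

Request:
arm_command --pt "2 -6 0 0 8.7" --pt "4 -12 0 0 8.7" --pt "6 -18 0 0 8.7" --pt "8 -24 0 0 8.7" --pt "9.8 -29 0 0 8.7"

```text
time: 1.98
position: [0.6088, 0.2019, 0.2989]
tool_rot: [1.0, 0.0, -0.0, 0.0]
ft_force: [0.5, 0.8, 0.7]
grip_width: 0.0869
```

```bash
python3 -c "
from h import *
go(.611,.207,.177,0)"
```

```text
tcp [0.609 0.202 0.299] th 0.001 -> d cm [ 0.2 -0.5 12.2] spin 0.001 (other -3.141 ) q6 1.72 grip 0.087 F [0.5 0.8 0.7] t 1.98
```

Request:
arm_command --pt "0.2 -0.3 4 0 8.7" --pt "0.2 -0.3 8 0 8.7" --pt "0.2 -0.3 12 0 8.7" --pt "0.2 -0.3 12.2 0 6" --pt "0.2 -0.3 12.2 0 4" --newtons 12

```text
time: 2.6
position: [0.6115, 0.2027, 0.1783]
tool_rot: [1.0, -0.0, 0.001, -0.0]
ft_force: [0.0, -0.3, 0.5]
grip_width: 0.0743
```

Request:
arm_command --pt "0 0 0 0 2.5" --pt "0 0 0 0 1.5" --pt "0 0 0 0 1.5" --pt "0 0 0 0 1.5"

```text
time: 3.1
position: [0.6109, 0.2027, 0.1778]
tool_rot: [1.0, -0.0, 0.0, -0.0]
ft_force: [-0.3, -0.8, -0.4]
grip_width: 0.0348
```

```bash
python3 -c "
from h import *
px,py=.811,.003
go(.611,.207,.177,0)
o=robot.get_obs()['position'];a0=np.arctan2(o[1]-py,px-o[0]);r=np.hypot(o[1]-py,px-o[0]);print(a0,r)
r=.28
for a in np.arange(a0,-1.25,-.15): d=np.array([px-r*np.cos(a),py+r*np.sin(a)])-np.array([px-r*np.cos(a0),py+r*np.sin(a0)]);print(round(a,2),np.round(100*d*[1,-1],1))
"
```

```text
tcp [0.611 0.203 0.178] th -0.0 -> d cm [ 0.  -0.4  0.1] spin -0.0 (other 3.141 ) q6 1.72 grip 0.035 F [-0.3 -0.8 -0.4] t 3.1
0.7841976575658158 0.2826943368740632
0.78 [ 0. -0.]
0.63 [-2.7  3.2]
0.48 [-5.   6.7]
0.33 [-6.6 10.6]
0.18 [-7.7 14.6]
0.03 [-8.2 18.8]
-0.12 [-8. 23.]
-0.27 [-7.2 27.1]
-0.42 [-5.8 31.1]
-0.57 [-3.8 34.8]
-0.72 [-1.3 38.1]
-0.87 [ 1.7 41.1]
-1.02 [ 5.1 43.6]
-1.17 [ 8.8 45.5]
```

Request:
arm_command --pt "0 0 0 0 1.2" --pt "0 0 0 0 1.2" --pt "0 0 0 0 1.2"

```text
time: 3.48
position: [0.6087, 0.2046, 0.1772]
tool_rot: [1.0, -0.0, -0.002, -0.001]
ft_force: [-4.0, 4.4, 1.9]
grip_width: 0.0215
```

Request:
arm_command --pt "-1.4 1.5 0 0 1.2" --pt "-2.7 3.2 0 0 1.2" --pt "-4 5 0 0 1.2" --pt "-5 6.7 0 0 1.2" --pt "-5.9 8.7 0 0 1.2"

```text
time: 4.1
position: [0.5491, 0.1165, 0.1772]
tool_rot: [1.0, 0.001, -0.002, -0.001]
ft_force: [-2.9, 3.8, 1.1]
grip_width: 0.0216
```

Request:
arm_command --pt "-0.7 1.9 0 0 1.2" --pt "-1.8 5.9 0 0 1.2" --pt "-2.3 10.1 0 0 1.2" --pt "-2.1 14.3 0 0 1.2" --pt "-1.3 18.4 0 0 1.2"

```text
time: 4.72
position: [0.5378, -0.0694, 0.1774]
tool_rot: [1.0, 0.0, -0.001, -0.0]
ft_force: [2.1, 2.1, -0.0]
grip_width: 0.0218
```

Request:
arm_command --pt "1.4 4 0 0 1.2" --pt "3.4 7.7 0 0 1.2" --pt "5.9 11 0 0 1.2" --pt "8.9 14 0 0 1.2" --pt "12.3 16.5 0 0 1.2"

```text
time: 5.35
position: [0.6621, -0.2344, 0.1775]
tool_rot: [1.0, -0.0, -0.0, -0.001]
ft_force: [1.1, 4.8, 2.1]
grip_width: 0.0216
```

Request:
arm_command --pt "2 1.2 0 0 1.2" --pt "3.7 1.9 0 0 1.2" --pt "3.7 1.9 0 0 1.2"

```text
time: 5.72
position: [0.6999, -0.2539, 0.1775]
tool_rot: [1.0, -0.0, 0.001, 0.001]
ft_force: [-0.5, -2.1, 2.4]
grip_width: 0.0221
```

```bash
python3 -c "
from h import *
go(.7,-.2,.3,0)
shot('top','top1');shot('side','side1')"
```

```text
tcp [ 0.7   -0.254  0.178] th -0.0 -> d cm [  0.   -5.4 -12.3] spin -0.0 (other 3.141 ) q6 1.07 grip 0.022 F [-0.5 -2.1  2.4] t 5.72
```

View pics/side1.png

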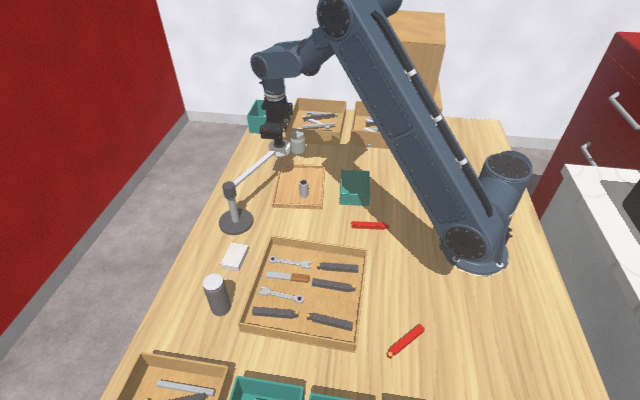

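View pics/top1.png

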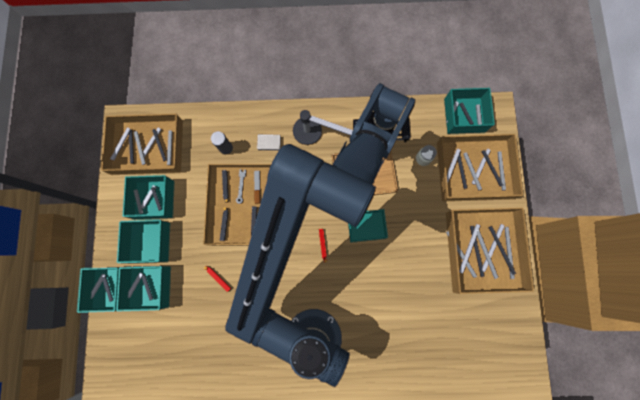

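Request:
arm_command --pt "0 0 0 0 5" --pt "0 0 0 0 5" --pt "0 0 0 0 5" --pt "0 0 -5 0 5" --pt "0 0 -10 0 6"

```text
time: 6.45
position: [0.6981, -0.2519, 0.2774]
tool_rot: [1.0, -0.0, -0.001, -0.001]
ft_force: [1.3, -0.7, 0.2]
grip_width: 0.0536
```

```bash
cat > geo.py <<'E'
from h import *
t=np.load('pics/top0.npz');s=np.load('pics/side1.npz')
def z2p(x,y): return x/3.6+195-.36,y/3.4+85-.35
def rect(n,pts,z,lab):
    w=np.array([ray(n,*p,z)[:2] for p in pts]);c=w.mean(0)
    e1=(w[1]-w[0]+w[2]-w[3])/2;e2=(w[3]-w[0]+w[2]-w[1])/2
    print(lab,np.round(c,4),'e1',round(np.hypot(*e1),3),round(np.arctan2(e1[1],e1[0]),3),'e2',round(np.hypot(*e2),3),round(np.arctan2(e2[1],e2[0]),3))
rect('top',[z2p(*a) for a in((494,237),(710,212),(735,362),(514,390))],.02,'tray')
rect('top',[z2p(*a) for a in((548,435),(684,423),(694,521),(561,535))],.055,'basket')
rect('top',[z2p(*a) for a in((50,270),(334,270),(332,546),(32,543))],.045,'box')
from itertools import product
for n,w in(('top',t),('side',s)):
    P=w['p'];g=P.astype(int);C=cloud(n,w['d'])
    dark=(g.max(-1)<95)&(C[...,0]<.72)&(C[...,0]>.33)&(C[...,1]>.07)&(C[...,1]<.4)&(C[...,2]<.06)
    # exclude brown: bars are bluish/grey
    dark&=(g[...,0]-g[...,2]<10)
    k,l,st,c=cv2.connectedComponentsWithStats(dark.astype(np.uint8))
    for i in range(1,k):
        if st[i,4]<40: continue
        v,u=np.nonzero(l==i);r=cv2.minAreaRect(np.stack([u,v],1).astype(np.float32))
        pts=cv2.boxPoints(r)
        W=np.array([ray(n,a,b,.02)[:2] for a,b in zip(u,v)]);rr=cv2.minAreaRect((W*1000).astype(np.float32))
        vv=np.linalg.svd(W-W.mean(0),full_matrices=False)[2][0];zz=np.median(C[l==i][:,2])
        print(n,st[i].tolist(),'rectc',np.round(rr[0],0),'size',np.round(rr[1],0),'mean',np.round(W.mean(0),3),'ang',round(np.arctan(vv[1]/vv[0]),3),'z',round(zz,3))
# yellow tips
    hsv=cv2.cvtColor(P,cv2.COLOR_RGB2HSV)
C=cloud('top',t['d']);m=(C[...,2]>.045)&(C[...,2]<.1)&(abs(C[...,0]-.6)<.1)&(C[...,1]<-.1)&(C[...,1]>-.3)
print('sock top',C[m].mean(0),C[m].min(0),C[m].max(0))
C=cloud('side',s['d']);m=(C[...,2]>.04)&(C[...,2]<.09)&(abs(C[...,0]-.6)<.1)&(C[...,1]<-.1)&(C[...,1]>-.25)
print('sock side',C[m].mean(0),C[m].min(0),C[m].max(0))
E
python3 geo.py
```

```text
tray [ 0.6167 -0.2216] e1 0.242 -1.474 e2 0.182 -3.058
basket [ 0.4047 -0.2162] e1 0.141 -1.501 e2 0.11 -3.085
box [0.504 0.241] e1 0.312 -1.609 e2 0.314 3.111
top [269, 169, 6, 15, 53] rectc [616. 148.] size [20. 57.] mean [0.619 0.149] ang -0.026 z 0.012
top [223, 171, 5, 28, 115] rectc [588. 331.] size [109.  16.] mean [0.588 0.332] ang 0.06 z 0.022
top [252, 207, 5, 29, 120] rectc [440. 217.] size [ 16. 109.] mean [0.441 0.218] ang -0.027 z 0.022
top [269, 209, 6, 30, 120] rectc [427. 151.] size [113.  16.] mean [0.425 0.151] ang 0.05 z 0.022
top [220, 210, 8, 30, 134] rectc [430. 334.] size [ 17. 114.] mean [0.428 0.334] ang -0.117 z 0.022
sock top [ 0.59022754 -0.16933739  0.0661071 ] [ 0.57569661 -0.18588088  0.04759765] [ 0.60597185 -0.15456214  0.07736176]
sock side [ 0.59104626 -0.16050022  0.05977873] [ 0.57605345 -0.1814449   0.04063677] [ 0.60934727 -0.14622113  0.07087045]
```

Request:
arm_command --pt "0 0 5 0 5" --pt "0 0 10 0 5" --pt "0 0 10 0 1.2" --pt "0 0 10 0 1.2" --pt "0 0 10 0 1.2"

```text
time: 7.08
position: [0.7004, -0.2532, 0.1806]
tool_rot: [1.0, -0.0, 0.002, 0.001]
ft_force: [-1.1, 0.1, -0.1]
grip_width: 0.0276
```

Request:
arm_command --pt "0 0 0 0 1.2" --pt "0 0 0 0 1.2" --pt "0.7 0.3 0 0 1.2" --pt "1.2 0.5 0 0 1.2"

```text
time: 7.58
position: [0.7114, -0.2577, 0.1801]
tool_rot: [1.0, 0.0, 0.001, 0.001]
ft_force: [-1.8, 1.2, 7.3]
grip_width: 0.0216
```

Request:
arm_command --pt "0.4 0.1 0 0 1.2" --pt "0.8 0.3 0 0 1.2" --pt "0.8 0.3 0 0 1.2"

```text
time: 7.95
position: [0.72, -0.2607, 0.1801]
tool_rot: [1.0, 0.0, 0.002, 0.001]
ft_force: [0.4, 1.2, 6.0]
grip_width: 0.0217
```

Request:
arm_command --pt "0 0 0 0 5" --pt "0 0 0 0 5" --pt "0 0 0 0 5" --pt "0 0 -5 0 5" --pt "0 0 -10 0 6"

```text
time: 8.57
position: [0.7181, -0.2601, 0.277]
tool_rot: [1.0, -0.0, -0.001, -0.001]
ft_force: [0.5, -0.3, 0.4]
grip_width: 0.0537
```

```bash
python3 -c "
from h import *
go(.591,-.168,.28,0.09);go(.591,-.168,.03,.09);go(.405,-.216,.15,.065)"
```

```text
tcp [ 0.718 -0.26   0.277] th -0.0 -> d cm [-12.7  -9.2  -0.3] spin -0.09 (other 3.051 ) q6 1.08 grip 0.054 F [ 0.5 -0.3  0.4] t 8.57
tcp [ 0.718 -0.26   0.277] th -0.0 -> d cm [-12.6  -9.2  24.7] spin -0.09 (other 3.051 ) q6 1.08 grip 0.054 F [ 0.5 -0.3  0.4] t 8.57
tcp [ 0.718 -0.26   0.277] th -0.0 -> d cm [-31.3  -4.4  12.8] spin -0.065 (other 3.076 ) q6 1.08 grip 0.054 F [ 0.5 -0.3  0.4] t 8.57
```

Request:
arm_command --pt "-4.5 -3 0 0 8.7" --pt "-9 -6 0 0 8.7" --pt "-12.8 -9.2 0 -0.09 8.7" --pt "-12.8 -9.2 6 -0.09 8.7" --pt "-12.8 -9.2 12 -0.09 8.7"

```text
time: 9.2
position: [0.5912, -0.1682, 0.1578]
tool_rot: [0.999, 0.045, 0.002, 0.001]
ft_force: [0.6, -0.3, -0.1]
grip_width: 0.0866
```

```bash
python3 -c "
from h import *
p,d=shot('side','side2');C=cloud('side',d)
m=(C[...,2]>.035)&(C[...,2]<.075)&(abs(C[...,0]-.6)<.08)&(C[...,1]<-.1)&(C[...,1]>-.25)
print(C[m].mean(0),C[m].min(0),C[m].max(0));cv2.imwrite('pics/z2.png',cv2.resize(p[60:260,200:420,::-1],None,fx=3,fy=3))
go(.591,-.168,.03,.09)"
```

```text
[ 0.59071274 -0.16023998  0.05832828] [ 0.57568472 -0.18228789  0.0352658 ] [ 0.60858673 -0.14756138  0.07333263]
tcp [ 0.585 -0.166  0.148] th 0.09 -> d cm [ 0.7  0.4 11.8] spin -0.0 (other 3.141 ) q6 1.02 grip 0.087 F [-1.9  0.9 -4.6] t 9.25
```

View pics/z2.png

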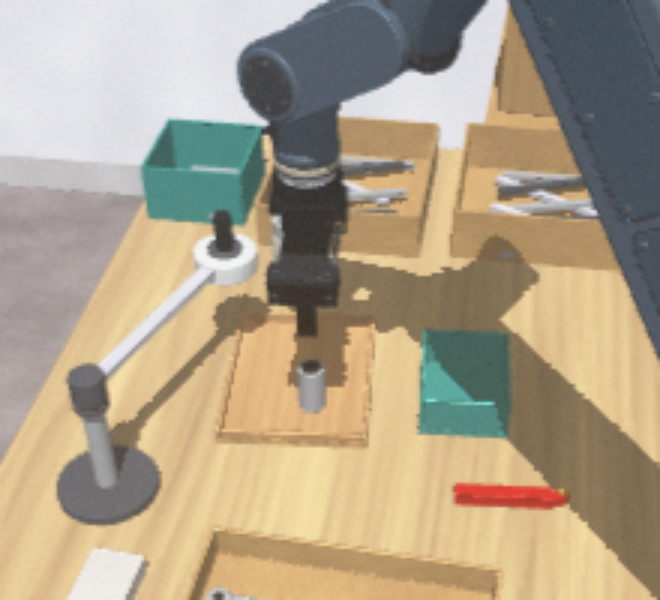

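The socket still stands at about (.591, −.167), seen at (312,387) in the zoomed side view. I'm descending onto it.

Request:
arm_command --pt "0.1 0 4 0 8.7" --pt "0.1 0 8 0 8.7" --pt "0.1 0 12.2 0 8.7" --pt "0.1 0 12.5 0 6" --pt "0.1 0 12.5 0 3" --newtons 25

```text
time: 9.88
position: [0.5926, -0.1687, 0.0336]
tool_rot: [0.999, 0.045, 0.001, 0.0]
ft_force: [0.7, 0.2, -0.0]
grip_width: 0.0744
```

Request:
arm_command --pt "0 0 0 0 2.5" --pt "0 0 0 0 2.5" --pt "0 0 0 0 2.5" --pt "0 0 0 0 2.5" --pt "0 0 0 0 2.5"

```text
time: 10.5
position: [0.5918, -0.1684, 0.0328]
tool_rot: [0.999, 0.045, 0.0, 0.0]
ft_force: [-0.3, -0.7, 3.0]
grip_width: 0.0333
```

```bash
python3 -c "
from h import *
go(.591,-.168,.15,.09);go(.405,-.216,.15,.065)"
```

```text
tcp [ 0.592 -0.168  0.033] th 0.09 -> d cm [ -0.1  -0.  -11.7] spin -0.0 (other 3.141 ) q6 1.02 grip 0.033 F [-0.3 -0.7  3. ] t 10.5
tcp [ 0.592 -0.168  0.033] th 0.09 -> d cm [-19.    3.1 -11.7] spin 0.025 (other -3.117 ) q6 1.02 grip 0.033 F [-0.3 -0.7  3. ] t 10.5
```

Request:
arm_command --pt "0 0 -5 0 2.5" --pt "0 0 -10 0 2.5" --pt "-6 1 -10 0 2.5" --pt "-12 2 -10 0 2.5" --pt "-17 2.8 -10 0.025 2.5"

```text
time: 11.12
position: [0.4224, -0.2109, 0.1322]
tool_rot: [0.999, 0.032, -0.001, -0.0]
ft_force: [0.5, -0.5, -1.5]
grip_width: 0.0334
```

Request:
arm_command --pt "-2 0.3 0 0 2.5" --pt "-2 0.3 0 0 2.5" --pt "-2 0.3 4 0 2.5" --pt "-2 0.3 8 0 2.5"

```text
time: 11.62
position: [0.408, -0.217, 0.0519]
tool_rot: [0.999, 0.033, 0.002, 0.002]
ft_force: [0.3, 0.6, -3.1]
grip_width: 0.0333
```

```bash
python3 -c "
from h import *
p,d=shot('side','side3');cv2.imwrite('pics/z3.png',cv2.resize(p[60:260,250:470,::-1],None,fx=3,fy=3))
go(.405,-.216,.035,.065)"
```

```text
tcp [ 0.405 -0.215  0.047] th 0.065 -> d cm [-0.   0.1  1.2] spin 0.0 (other -3.141 ) q6 0.77 grip 0.033 F [-0.1  1.1 -5.3] t 11.68
```

View pics/z3.png

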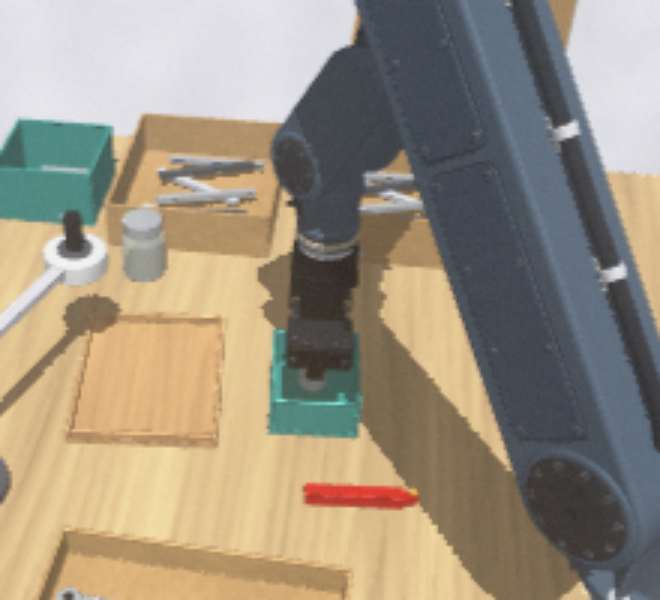

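Request:
arm_command --pt "0 0 1.7 0 2.5" --pt "0 0 1.7 0 2.5" --pt "0 0 1.7 0 6" --pt "0 0 1.7 0 6" --pt "0 0 1.7 0 6"

```text
time: 12.3
position: [0.4057, -0.2161, 0.0363]
tool_rot: [0.999, 0.032, 0.001, 0.001]
ft_force: [0.2, 0.4, -0.1]
grip_width: 0.0548
```

Request:
arm_command --pt "0 0 0 0 6" --pt "0 0 -4 0 6" --pt "0 0 -9 0 6" --pt "0 0 -14 0 5" --pt "0 0 -14 0 4"

```text
time: 12.92
position: [0.4072, -0.2174, 0.179]
tool_rot: [0.999, 0.032, 0.003, 0.003]
ft_force: [-0.5, -0.6, -0.6]
grip_width: 0.0473
```

```bash
cat >> geo.py <<'E'
E
python3 - <<'E'
from h import *
for n in('top','side'):shot(n,n+'4')
t=np.load('pics/top4.npz')
P=t['p'];cv2.imwrite('pics/z4.png',cv2.resize(P[155:250,195:415,::-1],None,fx=3.6,fy=3.6,interpolation=cv2.INTER_CUBIC))
for nm,a in dict(A=(.578,.331,.06),B=(.43,.217,-.027),C=(.4355,.151,.05),D=(.438,.333,-.117)).items(): print(nm);go(a[0],a[1],.15,a[2])
E
```

```text
A
tcp [ 0.405 -0.216  0.176] th 0.065 -> d cm [ 20.8 -53.4   2.5] spin 0.005 (other -3.137 ) q6 0.77 grip 0.043 F [-0.6 -0.6 -0.1] t 13.03
B
tcp [ 0.405 -0.216  0.176] th 0.065 -> d cm [  5.3 -43.    2.5] spin 0.092 (other -3.05 ) q6 0.77 grip 0.043 F [-0.6 -0.6 -0.1] t 13.03
C
tcp [ 0.405 -0.216  0.176] th 0.065 -> d cm [  5.4 -36.4   2.5] spin 0.015 (other -3.127 ) q6 0.77 grip 0.043 F [-0.6 -0.6 -0.1] t 13.03
D
tcp [ 0.405 -0.216  0.176] th 0.065 -> d cm [  6.9 -54.5   2.5] spin 0.182 (other -2.96 ) q6 0.77 grip 0.043 F [-0.6 -0.6 -0.1] t 13.03
```

View pics/z4.png

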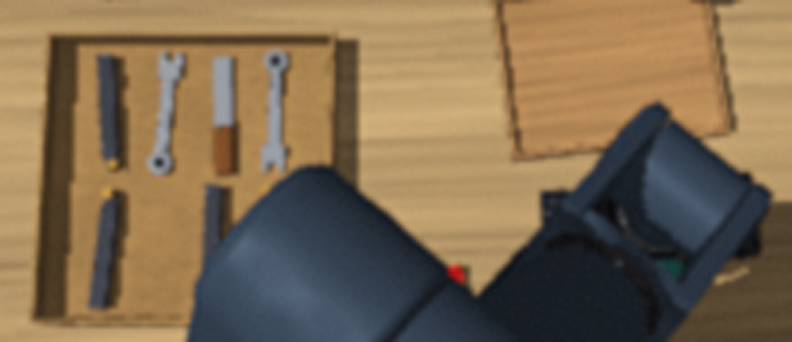

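Request:
arm_command --pt "0.8 -6.2 0 0 4" --pt "1.5 -12.4 0 0 4" --pt "2.2 -18.6 0 0 4" --pt "3 -24.8 0 0 4" --pt "3.7 -31 0 0.015 4"

```text
time: 13.65
position: [0.4206, 0.098, 0.1737]
tool_rot: [1.0, 0.024, -0.002, -0.0]
ft_force: [0.7, -0.7, 0.5]
grip_width: 0.04
```

Request:
arm_command --pt "0.7 -5.4 0 0 4" --pt "0.7 -5.4 5 0 4" --pt "0.7 -5.4 10 0 4" --pt "0.7 -5.4 12 0 4" --pt "0.7 -5.4 12 0 4"

```text
time: 14.28
position: [0.4234, 0.1501, 0.0526]
tool_rot: [1.0, 0.025, -0.004, 0.0]
ft_force: [0.1, 0.1, 0.8]
grip_width: 0.0399
```

```bash
python3 -c "
from h import *
p,d=shot('side','side5');cv2.imwrite('pics/z5.png',cv2.resize(p[200:380,220:420,::-1],None,fx=3,fy=3,interpolation=cv2.INTER_CUBIC))
go(.4255,.151,.012,.05)
C=cloud('side',d);m=(p.max(-1)<95)&(C[...,2]<.03)&(C[...,2]>.01)&(abs(C[...,1]-.15)<.03)&(C[...,0]>.34)&(C[...,0]<.53)
print(C[m].mean(0),C[m].min(0),C[m].max(0))
print(proj('side',(.3705,.148,.023)),proj('side',(.4255,.151,.023)))
"
```

```text
tcp [0.425 0.15  0.054] th 0.05 -> d cm [ 0.1 -0.1  4.2] spin -0.0 (other 3.141 ) q6 1.61 grip 0.04 F [-0.  -0.4 -0.1] t 14.32
[0.42963627 0.16264382 0.01631107] [0.38941549 0.15369131 0.01003359] [0.46743466 0.16739544 0.02559194]
[356.55792202 265.96129159] [338.60276468 264.51199804]
```

View pics/z5.png

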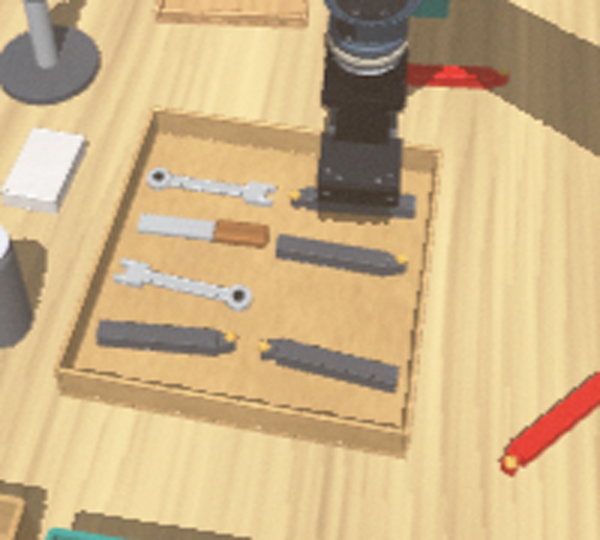

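Request:
arm_command --pt "0 -0.1 3 0 4" --pt "0 -0.1 4.3 0 4" --pt "0 -0.1 4.3 0 1.2" --pt "0 -0.1 4.3 0 1.2" --pt "0 -0.1 4.3 0 1.2" --newtons 35

```text
time: 14.95
position: [0.4268, 0.1515, 0.0132]
tool_rot: [1.0, 0.025, 0.001, -0.0]
ft_force: [0.3, 1.5, 0.2]
grip_width: 0.0179
```

Request:
arm_command --pt "0 0 0 0 1.2" --pt "0 0 -2 0 1.2" --pt "0 0 -7 0 1.2" --pt "0 0 -12 0 1.2"

```text
time: 15.45
position: [0.4254, 0.1512, 0.1333]
tool_rot: [1.0, 0.025, -0.001, 0.0]
ft_force: [0.8, 0.5, -1.4]
grip_width: 0.0178
```

```bash
python3 -c "
from h import *
T=np.array([.617,-.222]);th=.09;R=np.array([[np.cos(th),-np.sin(th)],[np.sin(th),np.cos(th)]])
for o in(-.072,-.024,.024,.072):
  w=T+R@[-.01,o];print(o,np.round(w,3));go(w[0],w[1],.15,th)
shot('side','side6')
"
```

```text
-0.072 [ 0.614 -0.295]
tcp [0.425 0.151 0.133] th 0.05 -> d cm [16.6 45.5 -1.7] spin -0.04 (other 3.101 ) q6 1.61 grip 0.018 F [ 0.8  0.5 -1.4] t 15.45
-0.024 [ 0.609 -0.247]
tcp [0.425 0.151 0.133] th 0.05 -> d cm [16.4 40.7 -1.7] spin -0.04 (other 3.101 ) q6 1.61 grip 0.018 F [ 0.8  0.5 -1.4] t 15.45
0.024 [ 0.605 -0.199]
tcp [0.425 0.151 0.133] th 0.05 -> d cm [16.2 35.9 -1.7] spin -0.04 (other 3.101 ) q6 1.61 grip 0.018 F [ 0.8  0.5 -1.4] t 15.45
0.072 [ 0.601 -0.151]
tcp [0.425 0.151 0.133] th 0.05 -> d cm [16.  31.1 -1.7] spin -0.04 (other 3.101 ) q6 1.61 grip 0.018 F [ 0.8  0.5 -1.4] t 15.45
```

View pics/side6.png

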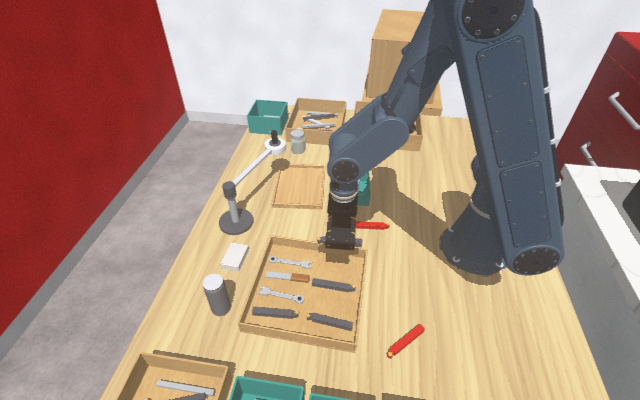

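Request:
arm_command --pt "1.5 6 0 0 1.2" --pt "3 12 0 0 1.2" --pt "5 18 0.5 0 1.2" --pt "7.5 23.5 1.5 0 1.2" --pt "10 29 3.5 -0.04 1.2"

```text
time: 16.12
position: [0.541, -0.1346, 0.0978]
tool_rot: [0.999, 0.045, 0.001, 0.0]
ft_force: [0.6, 0.6, -1.8]
grip_width: 0.0177
```

Request:
arm_command --pt "2.5 5.5 1 0 1.2" --pt "4.5 11 2 0 1.2" --pt "5.9 16.7 2 0 1.2" --pt "5.9 16.7 4 0 1.2" --pt "5.9 16.7 5 0 1.2"

```text
time: 16.75
position: [0.6116, -0.2921, 0.0454]
tool_rot: [0.999, 0.044, -0.002, -0.002]
ft_force: [-0.2, 0.2, -2.0]
grip_width: 0.0173
```

```bash
python3 -c "
from h import *
go(.614,-.295,.015,.09)
p,d=shot('side','side7');cv2.imwrite('pics/z7.png',cv2.resize(p[60:260,220:420,::-1],None,fx=3,fy=3,interpolation=cv2.INTER_CUBIC))
"
```

```text
tcp [ 0.612 -0.292  0.045] th 0.089 -> d cm [0.2 0.3 3. ] spin -0.001 (other 3.141 ) q6 0.87 grip 0.017 F [-0.2  0.2 -2. ] t 16.75
```

View pics/z7.png

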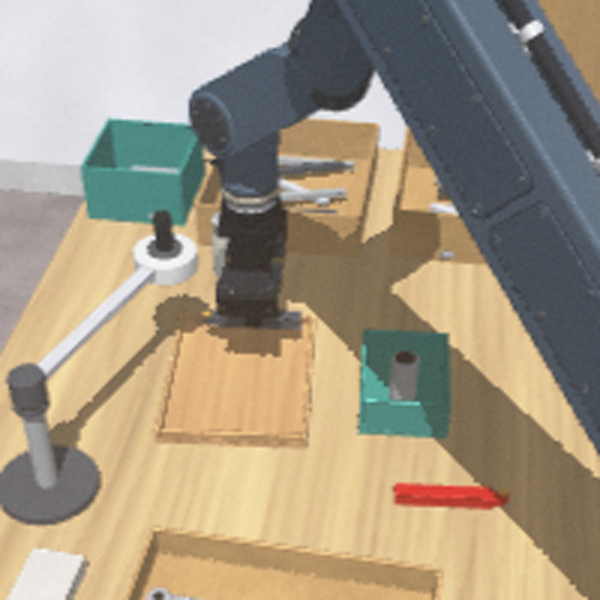

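Request:
arm_command --pt "0.1 0.2 2 0 1.2" --pt "0.1 0.2 3 0 1.2" --pt "0.1 0.2 3 0 1.2" --pt "0.1 0.2 3 0 3.4" --pt "0.1 0.2 3 0 3.4"

```text
time: 17.42
position: [0.6158, -0.2957, 0.0189]
tool_rot: [0.999, 0.045, 0.001, 0.001]
ft_force: [-0.9, -0.6, 0.1]
grip_width: 0.0296
```

Request:
arm_command --pt "0 0 0 0 3.4" --pt "0 0 -3 0 3.4" --pt "0 0 -7 0 3.4" --pt "-4 -4 -11 0 3.4"

```text
time: 17.92
position: [0.5789, -0.2657, 0.1261]
tool_rot: [0.999, 0.044, 0.003, 0.003]
ft_force: [0.2, 0.8, 1.1]
grip_width: 0.0338
```

```bash
python3 -c "
from h import *
p,d=shot('side','side8');cv2.imwrite('pics/z8.png',cv2.resize(p[60:260,220:420,::-1],None,fx=3,fy=3,interpolation=cv2.INTER_CUBIC))
go(.42,.2175,.13,-.027)
go(.42,.2175,.0125,-.027)
"
```

```text
tcp [ 0.571 -0.258  0.129] th 0.091 -> d cm [-10.8 -48.8   0. ] spin 0.118 (other -3.024 ) q6 0.88 grip 0.034 F [-5.   4.6  1.1] t 17.98
tcp [ 0.571 -0.258  0.129] th 0.091 -> d cm [-10.7 -48.7  11.8] spin 0.118 (other -3.024 ) q6 0.88 grip 0.034 F [-5.   4.6  1.1] t 17.98
```

View pics/z8.png

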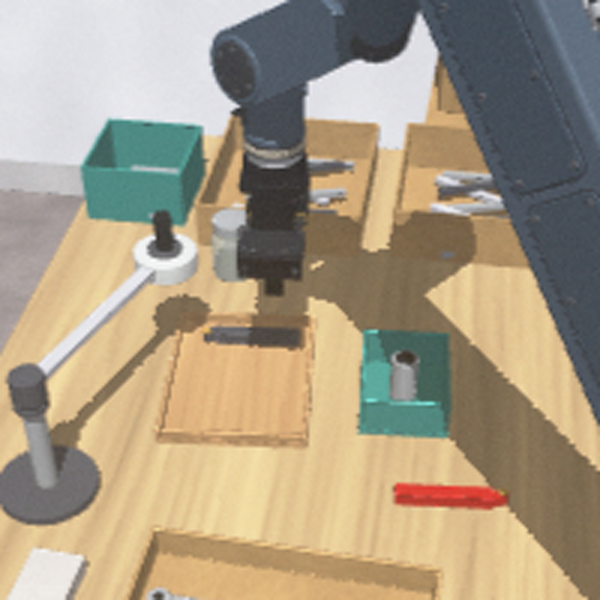

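The first bar lies flat in the tray at (252,336) in the zoom, parallel to the short side. Bar B is next.

Request:
arm_command --pt "-1.2 -6 -1 0 4" --pt "-2.4 -12 -2 0 4" --pt "-3.7 -18 -3 0 4" --pt "-5 -24 -3 0 4" --pt "-6.3 -30 -2 0.06 4"

```text
time: 18.6
position: [0.4865, 0.032, 0.145]
tool_rot: [1.0, 0.014, 0.002, 0.0]
ft_force: [1.8, 1.0, 0.4]
grip_width: 0.0402
```

Request:
arm_command --pt "-1.5 -6.2 1 0.03 4" --pt "-3 -12.4 1 0.058 4" --pt "-4.5 -18.7 2 0.058 4" --pt "-4.5 -18.7 6 0.058 4" --pt "-4.5 -18.7 10 0.058 4"

```text
time: 19.23
position: [0.436, 0.2179, 0.0437]
tool_rot: [1.0, -0.012, 0.002, -0.0]
ft_force: [-0.3, -0.3, -0.3]
grip_width: 0.0401
```

```bash
python3 -c "
from h import *
p,d=shot('side','side9');cv2.imwrite('pics/z9.png',cv2.resize(p[200:380,220:420,::-1],None,fx=3,fy=3,interpolation=cv2.INTER_CUBIC))
go(.42,.2175,.0125,-.027)
"
```

```text
tcp [0.433 0.216 0.039] th -0.026 -> d cm [-1.3 -0.1  2.7] spin 0.001 (other -3.141 ) q6 1.83 grip 0.04 F [-0.6  0.4 -2.3] t 19.27
```

View pics/z9.png

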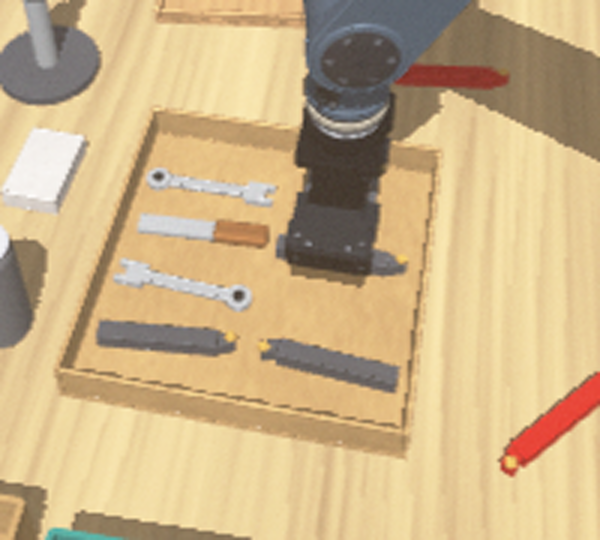

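Request:
arm_command --pt "-1.4 0 1.5 0 4" --pt "-1.4 0 2.9 0 4" --pt "-1.4 0 2.9 0 1.2" --pt "-1.4 0 2.9 0 1.2" --pt "-1.4 0 2.9 0 1.2" --newtons 35

```text
time: 19.9
position: [0.4227, 0.2168, 0.0155]
tool_rot: [1.0, -0.014, 0.001, -0.0]
ft_force: [0.0, 1.4, -0.1]
grip_width: 0.0182
```

Request:
arm_command --pt "0 0 0 0 1.2" --pt "0 0 -2 0 1.2" --pt "0 0 -7 0 1.2" --pt "0 0 -12 0 1.2"

```text
time: 20.4
position: [0.4206, 0.2162, 0.1356]
tool_rot: [1.0, -0.014, -0.001, 0.0]
ft_force: [0.9, 0.1, -1.8]
grip_width: 0.0175
```

```bash
python3 -c "
from h import *
go(.609,-.247,.015,.09)
"
```

```text
tcp [0.421 0.216 0.136] th -0.028 -> d cm [20.2 45.8 12. ] spin -0.118 (other 3.023 ) q6 1.84 grip 0.018 F [ 0.9  0.1 -1.8] t 20.4
```

Request:
arm_command --pt "2 6 0 0 1.2" --pt "4 12 0 0 1.2" --pt "6.5 17.5 0 0 1.2" --pt "9 23 1 -0.06 1.2" --pt "11.5 28.5 2.5 -0.118 1.2"

```text
time: 21.02
position: [0.5288, -0.0736, 0.1098]
tool_rot: [0.999, 0.046, 0.0, 0.0]
ft_force: [0.9, 1.7, -2.1]
grip_width: 0.0174
```

```bash
python3 -c "
from h import *
go(.609,-.247,.017,.09)
"
```

```text
tcp [ 0.529 -0.074  0.11 ] th 0.091 -> d cm [ 6.4 18.   9.3] spin 0.001 (other -3.14 ) q6 1.13 grip 0.017 F [ 0.9  1.7 -2.1] t 21.02
```

Request:
arm_command --pt "2.2 6 1 0 1.2" --pt "4.4 12 2 0 1.2" --pt "6.5 18.1 3 0 1.2" --pt "6.5 18.1 6 0 1.2" --pt "6.5 18.1 6.5 0 1.2"

```text
time: 21.65
position: [0.6067, -0.2456, 0.0418]
tool_rot: [0.999, 0.044, -0.003, -0.002]
ft_force: [-1.3, 1.2, -2.4]
grip_width: 0.0177
```

```bash
python3 -c "
from h import *
go(.609,-.247,.017,.09)
p,d=shot('side','side10');cv2.imwrite('pics/z10.png',cv2.resize(p[60:260,220:420,::-1],None,fx=3,fy=3,interpolation=cv2.INTER_CUBIC))
"
```

```text
tcp [ 0.607 -0.246  0.042] th 0.088 -> d cm [0.2 0.2 2.5] spin -0.002 (other 3.14 ) q6 0.93 grip 0.018 F [-1.3  1.2 -2.4] t 21.65
```

View pics/z10.png

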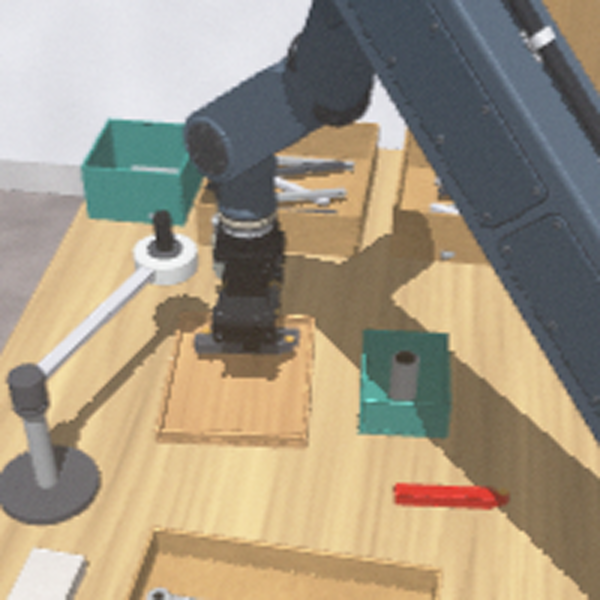

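Request:
arm_command --pt "-0.2 0.1 2 0 1.2" --pt "-0.2 0.1 2.6 0 1.2" --pt "-0.2 0.1 2.6 0 1.2" --pt "-0.2 0.1 2.6 0 3.4" --pt "-0.2 0.1 2.6 0 3.4"

```text
time: 22.32
position: [0.6085, -0.2476, 0.02]
tool_rot: [0.999, 0.045, 0.001, 0.001]
ft_force: [-0.5, -0.1, 0.3]
grip_width: 0.0293
```

Request:
arm_command --pt "0 0 0 0 3.4" --pt "0 0 -3 0 3.4" --pt "0 0 -7 0 3.4" --pt "-4 -4 -11 0 3.4"

```text
time: 22.82
position: [0.5718, -0.2175, 0.1271]
tool_rot: [0.999, 0.044, 0.004, 0.002]
ft_force: [-0.1, 0.4, 1.1]
grip_width: 0.034
```

```bash
python3 -c "
from h import *
p,d=shot('side','side11');cv2.imwrite('pics/z11.png',cv2.resize(p[60:260,220:420,::-1],None,fx=3,fy=3,interpolation=cv2.INTER_CUBIC))
go(.568,.331,.13,.06)
go(.428,.3345,.13,-.117)
"
```

```text
tcp [ 0.564 -0.21   0.13 ] th 0.091 -> d cm [  5.3 -53.9   0.1] spin 0.031 (other -3.111 ) q6 0.94 grip 0.034 F [-5.7  2.9  1.8] t 22.88
tcp [ 0.564 -0.21   0.13 ] th 0.091 -> d cm [ -8.6 -55.5   0.1] spin 0.208 (other -2.934 ) q6 0.94 grip 0.034 F [-5.7  2.9  1.8] t 22.88
```

View pics/z11.png

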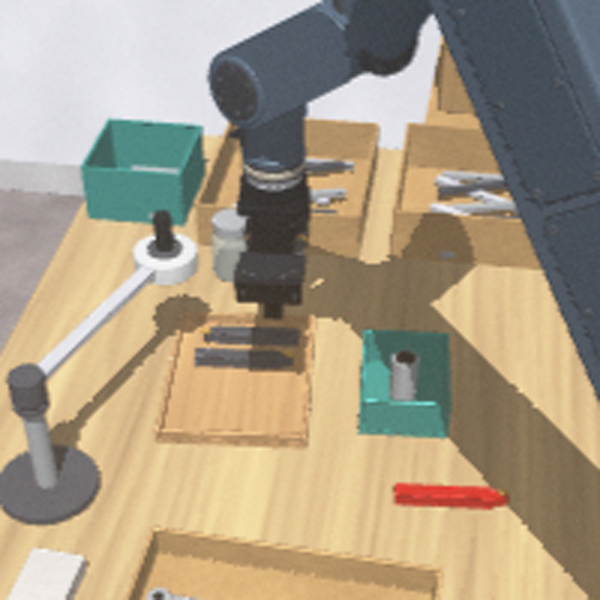

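Request:
arm_command --pt "-1 -6.1 -1 0 4" --pt "-2 -12.2 -2 0 4" --pt "-3 -18.3 -3 0 4" --pt "-4 -24.4 -3 0.05 4" --pt "-5 -30.5 -3 0.1 4"

```text
time: 23.5
position: [0.4909, 0.0865, 0.1555]
tool_rot: [1.0, -0.006, 0.001, -0.0]
ft_force: [-0.0, 0.4, -0.2]
grip_width: 0.0402
```

```bash
python3 -c "
from h import *
go(.428,.3345,.05,-.117)
"
```

```text
tcp [0.491 0.086 0.156] th -0.012 -> d cm [ -6.6 -24.7  10.5] spin 0.105 (other -3.037 ) q6 1.53 grip 0.04 F [-0.   0.4 -0.2] t 23.5
```

Request:
arm_command --pt "-1.6 -6 0 0.03 4" --pt "-3.2 -12 0 0.06 4" --pt "-4.8 -18 0 0.1 4" --pt "-6.6 -24.4 2 0.105 4" --pt "-6.6 -24.4 7 0.105 4"

```text
time: 24.12
position: [0.4293, 0.3347, 0.0869]
tool_rot: [0.998, -0.055, 0.004, -0.003]
ft_force: [1.0, -0.4, -0.5]
grip_width: 0.04
```

Request:
arm_command --pt "0 0 3 0 4" --pt "0 0 3 0 4"

```text
time: 24.38
position: [0.4259, 0.3289, 0.0531]
tool_rot: [0.998, -0.057, -0.002, 0.001]
ft_force: [-0.7, -0.3, -0.1]
grip_width: 0.0396
```

```bash
python3 -c "
from h import *
p,d=shot('side','side12');cv2.imwrite('pics/z12.png',cv2.resize(p[200:380,220:420,::-1],None,fx=3,fy=3,interpolation=cv2.INTER_CUBIC))
go(.428,.3345,.0135,-.117)
"
```

```text
tcp [0.427 0.329 0.055] th -0.115 -> d cm [ 0.  -0.5  4.1] spin 0.002 (other -3.14 ) q6 2.14 grip 0.04 F [0.3 0.6 0.2] t 24.43
```

View pics/z12.png

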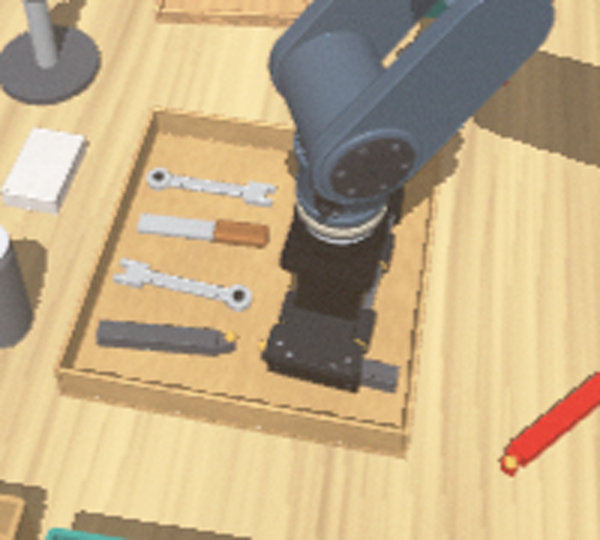

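Request:
arm_command --pt "0 -0.4 2.5 0 4" --pt "0 -0.4 4.1 0 4" --pt "0 -0.4 4.1 0 1.2" --pt "0 -0.4 4.1 0 1.2" --pt "0 -0.4 4.1 0 1.2" --newtons 35

```text
time: 25.05
position: [0.429, 0.3338, 0.0148]
tool_rot: [0.998, -0.058, 0.001, -0.001]
ft_force: [0.6, 1.5, -0.5]
grip_width: 0.0178
```

Request:
arm_command --pt "0 0 0 0 1.2" --pt "0 0 -2 0 1.2" --pt "0 0 -7 0 1.2" --pt "0 0 -12 0 1.2"

```text
time: 25.55
position: [0.4272, 0.3329, 0.1345]
tool_rot: [0.998, -0.058, -0.001, 0.001]
ft_force: [0.8, -0.2, -1.9]
grip_width: 0.0172
```

```bash
python3 -c "
from h import *
go(.605,-.199,.015,.09)
"
```

```text
tcp [0.427 0.333 0.134] th -0.115 -> d cm [23.8 50.8 12. ] spin -0.205 (other 2.936 ) q6 2.14 grip 0.017 F [ 0.8 -0.2 -1.9] t 25.55
```

Request:
arm_command --pt "1.5 6 0 0 1.2" --pt "3.5 11.8 0 -0.05 1.2" --pt "6 17.3 0 -0.1 1.2" --pt "8.8 22.7 0 -0.15 1.2" --pt "11.5 28 0.5 -0.205 1.2"

```text
time: 26.18
position: [0.5105, 0.0401, 0.1291]
tool_rot: [0.999, 0.046, 0.0, 0.0]
ft_force: [0.8, 0.5, -2.9]
grip_width: 0.0178
```

```bash
python3 -c "
from h import *
go(.604,-.198,.017,.09)
"
```

```text
tcp [0.511 0.04  0.129] th 0.091 -> d cm [ 7.1 24.6 11.2] spin 0.001 (other -3.14 ) q6 1.34 grip 0.018 F [ 0.8  0.5 -2.9] t 26.18
```

Request:
arm_command --pt "1.8 6 1 0 1.2" --pt "3.6 12 2 0 1.2" --pt "5.4 18 3 0 1.2" --pt "7.1 24 4 0 1.2" --pt "7.1 24.6 8 0 1.2"

```text
time: 26.8
position: [0.6076, -0.2033, 0.0507]
tool_rot: [0.999, 0.043, 0.005, 0.003]
ft_force: [-1.0, 0.6, -2.4]
grip_width: 0.0174
```

Request:
arm_command --pt "0 0 0.5 0 1.2"

```text
time: 26.92
position: [0.5997, -0.1962, 0.0406]
tool_rot: [0.999, 0.044, -0.004, -0.002]
ft_force: [-0.9, -0.2, -1.6]
grip_width: 0.0173
```

```bash
python3 -c "
from h import *
go(.604,-.198,.017,.09)
p,d=shot('side','side13');cv2.imwrite('pics/z13.png',cv2.resize(p[60:260,220:420,::-1],None,fx=3,fy=3,interpolation=cv2.INTER_CUBIC))
"
```

```text
tcp [ 0.6   -0.196  0.041] th 0.088 -> d cm [0.4 0.2 2.4] spin -0.002 (other 3.139 ) q6 0.99 grip 0.017 F [-0.9 -0.2 -1.6] t 26.93
```

View pics/z13.png

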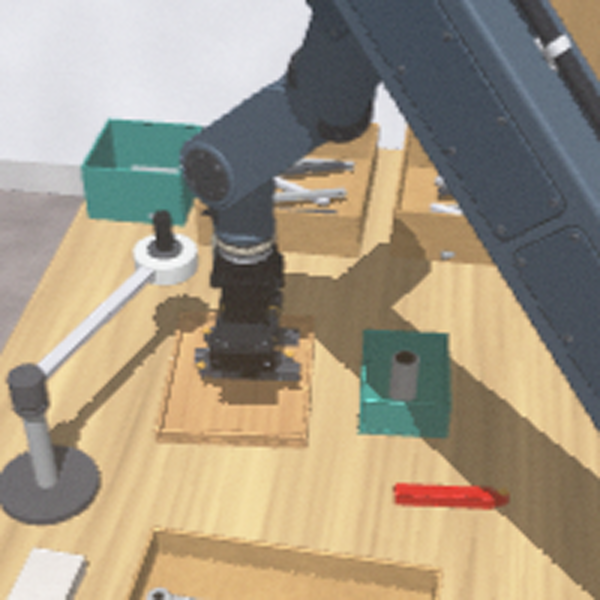

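Request:
arm_command --pt "0.1 0 2 0 1.2" --pt "0.1 0 2.7 0 1.2" --pt "0.1 0 2.7 0 1.2" --pt "0.1 0 2.7 0 3.4" --pt "0.1 0 2.7 0 3.4"

```text
time: 27.6
position: [0.6047, -0.1967, 0.0179]
tool_rot: [0.999, 0.045, 0.001, 0.0]
ft_force: [0.0, -0.1, -0.1]
grip_width: 0.0297
```

Request:
arm_command --pt "0 0 0 0 3.4" --pt "0 0 -3 0 3.4" --pt "0 0 -7 0 3.4" --pt "-4 -4 -11 0 3.4"

```text
time: 28.1
position: [0.5684, -0.1667, 0.1251]
tool_rot: [0.999, 0.044, 0.004, 0.002]
ft_force: [-0.8, 0.5, -0.4]
grip_width: 0.0337
```

```bash
python3 -c "
from h import *
p,d=shot('side','side14');cv2.imwrite('pics/z14.png',cv2.resize(p[60:260,220:420,::-1],None,fx=3,fy=3,interpolation=cv2.INTER_CUBIC))
go(.568,.331,.16,.06)
"
```

```text
tcp [ 0.56  -0.16   0.128] th 0.091 -> d cm [  5.2 -48.8  -3.1] spin 0.031 (other -3.111 ) q6 1.01 grip 0.034 F [-6.4  3.5  1.6] t 28.15
```

View pics/z14.png

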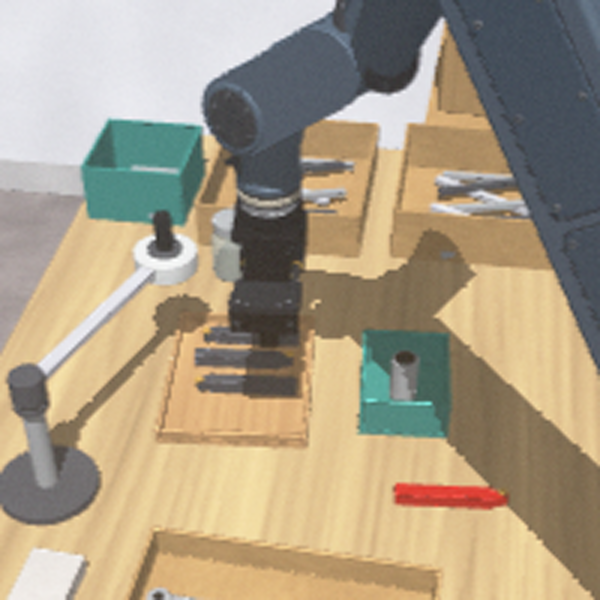

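Request:
arm_command --pt "0 -6.2 -1.5 0 3.4" --pt "0 -12.4 -3 0 3.4" --pt "0.5 -18.6 -3 0 3.4" --pt "1.5 -24.8 -3 0 3.4" --pt "2.5 -31 -3 0.031 3.4"

```text
time: 28.78
position: [0.5617, 0.1463, 0.1534]
tool_rot: [1.0, 0.029, 0.0, 0.0]
ft_force: [1.6, -0.3, 0.2]
grip_width: 0.0342
```

```bash
python3 -c "
from h import *
go(.568,.331,.05,.06)
"
```

```text
tcp [0.562 0.146 0.153] th 0.058 -> d cm [  1.7 -18.4  10.3] spin -0.002 (other 3.139 ) q6 1.58 grip 0.034 F [ 1.6 -0.3  0.2] t 28.77
```

Request:
arm_command --pt "0.6 -6 0 0 3.4" --pt "1.2 -12 0 0 3.4" --pt "1.7 -18.4 1 0 3.4" --pt "1.7 -18.4 6 0 3.4" --pt "1.7 -18.4 10 0 3.4"

```text
time: 29.4
position: [0.5671, 0.3305, 0.0517]
tool_rot: [1.0, 0.031, 0.0, 0.0]
ft_force: [0.1, -0.5, -1.3]
grip_width: 0.0342
```

Request:
arm_command --pt "0 0 0 0 3.4" --pt "0 0 0 0 3.4"

```text
time: 29.65
position: [0.569, 0.3293, 0.0543]
tool_rot: [1.0, 0.029, 0.001, -0.0]
ft_force: [-0.1, -1.0, 0.0]
grip_width: 0.0343
```

```bash
python3 -c "
from h import *
p,d=shot('side','side15');cv2.imwrite('pics/z15.png',cv2.resize(p[200:380,220:420,::-1],None,fx=3,fy=3,interpolation=cv2.INTER_CUBIC))
go(.568,.331,.0135,.06)
C=cloud('side',d);m=(p.max(-1)<95)&(C[...,2]<.03)&(C[...,2]>.018)&(abs(C[...,1]-.33)<.035)&(C[...,0]>.5)&(C[...,0]<.66)
print(C[m].mean(0),C[m].min(0),C[m].max(0),m.sum())
"
```

```text
tcp [0.57  0.329 0.055] th 0.058 -> d cm [-0.2 -0.2  4.2] spin -0.002 (other 3.14 ) q6 1.87 grip 0.034 F [ 0.2 -0.1 -0.2] t 29.7
[0.54288607 0.33372969 0.02220612] [0.53545234 0.32464291 0.01864027] [0.55029227 0.34260849 0.02534337] 31
```

View pics/z15.png

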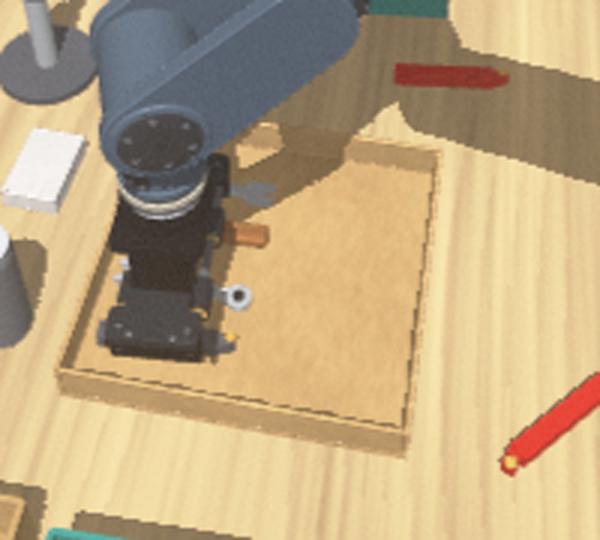

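Request:
arm_command --pt "-0.1 -0.3 2.5 0 3.4" --pt "-0.1 -0.3 4 0 3.4" --pt "-0.1 -0.3 4 0 1.2" --pt "-0.1 -0.3 4 0 1.2" --pt "-0.1 -0.3 4 0 1.2" --newtons 35

```text
time: 30.32
position: [0.5676, 0.3323, 0.014]
tool_rot: [1.0, 0.029, 0.001, -0.0]
ft_force: [-0.9, 0.5, 1.3]
grip_width: 0.0175
```

Request:
arm_command --pt "0 0 0 0 1.2" --pt "0 0 -2 0 1.2" --pt "0 0 -7 0 1.2" --pt "0 0 -12 0 1.2"

```text
time: 30.82
position: [0.566, 0.3317, 0.1345]
tool_rot: [1.0, 0.029, -0.001, 0.0]
ft_force: [0.4, 1.3, -1.7]
grip_width: 0.0177
```

```bash
python3 -c "
from h import *
go(.601,-.150,.017,.09)
"
```

```text
tcp [0.566 0.332 0.135] th 0.059 -> d cm [ 0.7 48.3 11.8] spin -0.031 (other 3.11 ) q6 1.87 grip 0.018 F [ 0.4  1.3 -1.7] t 30.82
```

Request:
arm_command --pt "0.1 6 0 0 1.2" --pt "0.2 12 0 0 1.2" --pt "0.3 18 0 0 1.2" --pt "0.4 24 0 0 1.2" --pt "0.5 30 0.5 -0.031 1.2"

```text
time: 31.45
position: [0.5895, 0.031, 0.1294]
tool_rot: [0.999, 0.045, 0.001, 0.0]
ft_force: [1.2, 0.7, -1.3]
grip_width: 0.0175
```

Request:
arm_command --pt "0.1 6 1 0 1.2" --pt "0.2 12 2 0 1.2" --pt "0.2 18 4 0 1.2" --pt "0.2 18 8 0 1.2" --pt "0.2 18 8 0 1.2"

```text
time: 32.08
position: [0.6042, -0.1459, 0.0457]
tool_rot: [0.999, 0.044, -0.004, -0.002]
ft_force: [-0.9, 0.2, -2.8]
grip_width: 0.0174
```

```bash
python3 -c "
from h import *
go(.601,-.15,.017,.09)
p,d=shot('side','side16');cv2.imwrite('pics/z16.png',cv2.resize(p[60:260,220:420,::-1],None,fx=3,fy=3,interpolation=cv2.INTER_CUBIC))
"
```

```text
tcp [ 0.604 -0.146  0.046] th 0.088 -> d cm [-0.3  0.4  2.9] spin -0.002 (other 3.14 ) q6 1.07 grip 0.017 F [-0.9  0.2 -2.8] t 32.08
```

View pics/z16.png

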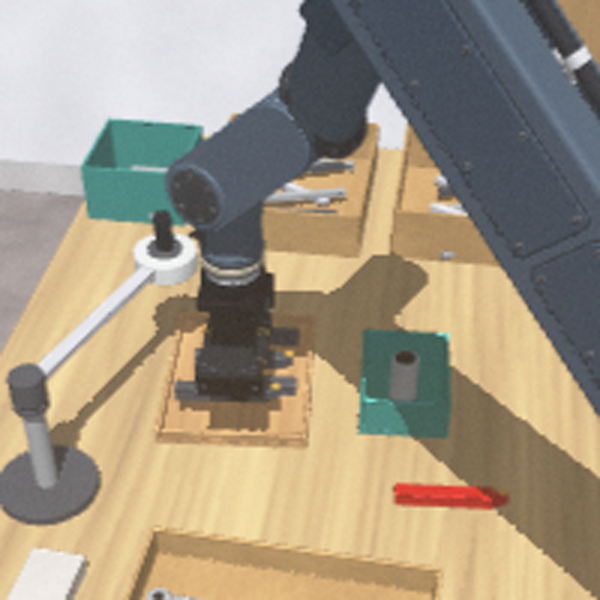

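Request:
arm_command --pt "-0.7 0.3 1.5 0 1.2" --pt "-0.7 0.3 2.9 0 1.2" --pt "-0.7 0.3 2.9 0 1.2" --pt "-0.7 0.3 2.9 0 3.4" --pt "-0.7 0.3 2.9 0 3.4"

```text
time: 32.75
position: [0.6019, -0.15, 0.0201]
tool_rot: [0.999, 0.045, 0.001, 0.001]
ft_force: [-0.0, 0.4, -1.0]
grip_width: 0.0296
```

Request:
arm_command --pt "0 0 0 0 3.4" --pt "0 0 -3 0 3.4" --pt "0 0 -7 0 3.4" --pt "-4 -4 -11 0 3.4" --pt "-10 -7 -15 0 5"

```text
time: 33.38
position: [0.5123, -0.096, 0.159]
tool_rot: [0.999, 0.045, 0.001, 0.0]
ft_force: [0.0, -0.3, 1.6]
grip_width: 0.0385
```

Request:
arm_command --pt "-2 -6 -2 0 5" --pt "-2 -12 -4 0 5" --pt "-2 -18 -4 0 5" --pt "-2 -18 -4 0 5"

```text
time: 33.88
position: [0.4751, 0.0847, 0.1984]
tool_rot: [0.999, 0.048, 0.0, -0.0]
ft_force: [-0.4, -1.3, 0.7]
grip_width: 0.0494
```

```bash
python3 -c "
from h import *
p,d=shot('side','side17');cv2.imwrite('pics/z17.png',cv2.resize(p[60:260,220:420,::-1],None,fx=3,fy=3,interpolation=cv2.INTER_CUBIC))
p,d=shot('top','top17');cv2.imwrite('pics/z17t.png',cv2.resize(p[85:255,195:415,::-1],None,fx=3.4,fy=3.4,interpolation=cv2.INTER_CUBIC))
go(.718,-.26,.3,0)
"
```

```text
tcp [0.476 0.082 0.198] th 0.092 -> d cm [ 20.9  36.2 -10.2] spin 0.092 (other -3.049 ) q6 1.42 grip 0.05 F [-0.4 -0.5 -0.7] t 33.98
```

View pics/z17.png

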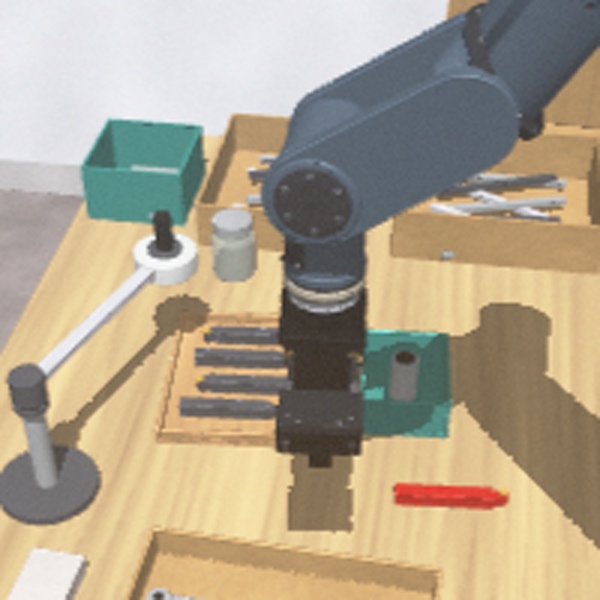

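View pics/z17t.png

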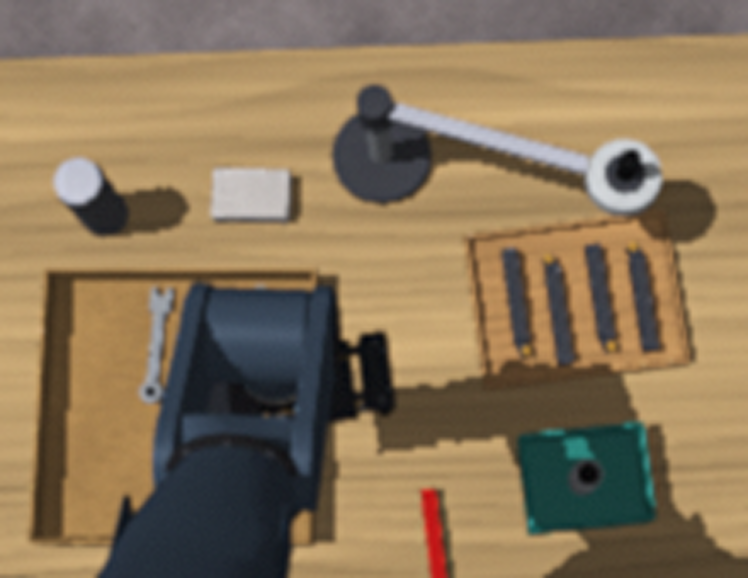

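```bash
python3 - <<'E'
from h import *
w=np.load('pics/top17.npz');g=w['p'].astype(int);C=cloud('top',w['d'])
X=C-[.617,-.222,0];th=.09;tx=X[...,0]*np.cos(th)+X[...,1]*np.sin(th);ty=-X[...,0]*np.sin(th)+X[...,1]*np.cos(th)
dark=(g.max(-1)<105)&(g[...,0]-g[...,2]<15)&(abs(tx)<.085)&(abs(ty)<.112)&(C[...,2]>.012)
k,l,st,c=cv2.connectedComponentsWithStats(dark.astype(np.uint8))
for i in range(1,k):
    if st[i,4]<30: continue
    v,u=np.nonzero(l==i);W=np.array([ray('top',a,b,.022)[:2] for a,b in zip(u,v)])
    Y=(W-[.617,-.222])@np.array([[np.cos(th),-np.sin(th)],[np.sin(th),np.cos(th)]])
    vv=np.linalg.svd(W-W.mean(0),full_matrices=False)[2][0]
    print(st[i,4],'tx',np.round([Y[:,0].min(),Y[:,0].max()],3),'ty',np.round(Y[:,1].mean(),3),'ang',round(np.arctan(vv[1]/vv[0]),3),'z',np.round(np.percentile(C[l==i][:,2],[10,50,90]),3))
E
```

```text
115 tx [-0.053  0.061] ty -0.024 ang 0.085 z [0.019 0.023 0.027]
114 tx [-0.046  0.069] ty 0.073 ang 0.087 z [0.019 0.023 0.028]
122 tx [-0.068  0.046] ty -0.073 ang 0.084 z [0.02  0.023 0.027]
118 tx [-0.072  0.046] ty 0.026 ang 0.093 z [0.018 0.024 0.028]
```

All four bars lie flat, inside the tray and within 0.01 rad of its x axis, spaced about 49 mm apart. Now the final lamp swing.

Request:
arm_command --pt "0 0 -5 0 5" --pt "2 4 -9 0 5" --pt "5.5 9 -10 0 5" --pt "9 14 -10 0 5" --pt "12 19 -10 0.092 5"

```text
time: 34.6
position: [0.6139, -0.1018, 0.2975]
tool_rot: [1.0, -0.004, 0.0, 0.0]
ft_force: [0.4, 0.2, -0.6]
grip_width: 0.05
```

```bash
python3 - <<'E'
from h import *
w=np.load('pics/top17.npz');C=cloud('top',w['d']);m=(C[...,2]>.195)&(C[...,2]<.24)&(abs(C[...,0]-.72)<.05)&(abs(C[...,1]+.26)<.05);print(C[m].mean(0),C[m].min(0),C[m].max(0))
go(.72,-.26,.3,0)
E
```

```text
[ 0.71368809 -0.26116873  0.21293331] [ 0.70362911 -0.2713492   0.19649167] [ 0.72413343 -0.25104717  0.22313434]
tcp [ 0.614 -0.102  0.298] th -0.008 -> d cm [10.7 15.7 -0.2] spin -0.008 (other 3.134 ) q6 1.24 grip 0.05 F [ 0.4  0.2 -0.6] t 34.6
```

Request:
arm_command --pt "3.5 5 0 0 5" --pt "7 10 0 0 5" --pt "10.4 15.8 0 0 5" --pt "10.4 15.8 0 0 5" --pt "10.4 15.8 4 0 5"

```text
time: 35.22
position: [0.7179, -0.2602, 0.2603]
tool_rot: [1.0, -0.003, 0.004, 0.002]
ft_force: [0.3, -0.5, -0.5]
grip_width: 0.0498
```

```bash
python3 - <<'E'
from h import *
go(.719,-.26,.18,0)
p,d=shot('side','side18');cv2.imwrite('pics/z18.png',cv2.resize(p[60:260,220:420,::-1],None,fx=3,fy=3,interpolation=cv2.INTER_CUBIC))
E
```

```text
tcp [ 0.718 -0.26   0.26 ] th -0.006 -> d cm [ 0.1 -0.1  8. ] spin -0.006 (other 3.135 ) q6 1.08 grip 0.05 F [ 0.3 -0.5 -0.5] t 35.23
```

View pics/z18.png

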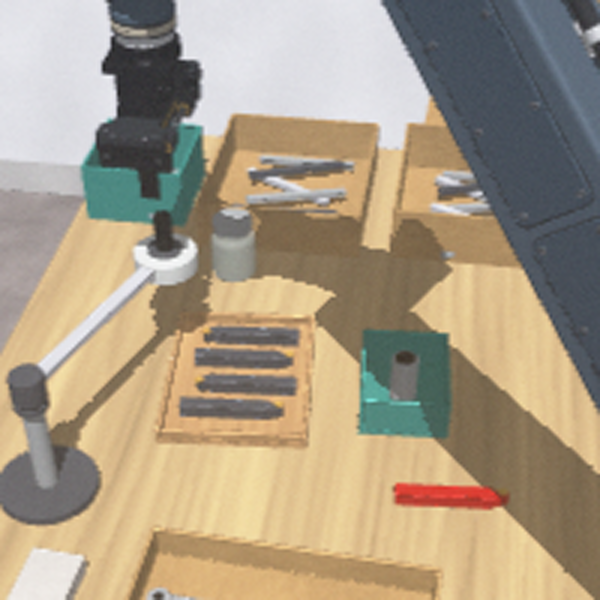

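The hand is right above the knob, and all four bars and the socket are in place. I'm gripping the knob.

Request:
arm_command --pt "0 0 4 0 5" --pt "0 0 7.8 0 5" --pt "0 0 7.8 0 1.2" --pt "0 0 7.8 0 1.2" --pt "0 0 7.8 0 1.2" --newtons 12

```text
time: 35.9
position: [0.7176, -0.2576, 0.1825]
tool_rot: [1.0, -0.001, 0.002, 0.002]
ft_force: [-1.5, -6.7, -1.8]
grip_width: 0.0278
```

Request:
arm_command --pt "0 0 0 0 1.2" --pt "0 0 0 0 1.2" --pt "0 0 0 0 1.2"

```text
time: 36.28
position: [0.7169, -0.2605, 0.1824]
tool_rot: [1.0, -0.002, 0.002, 0.004]
ft_force: [-0.7, -6.6, -0.3]
grip_width: 0.0217
```

```bash
python3 - <<'E'
from h import *
go(.628,-.209,.18,0)
px,py,r=.811,.003,.28;a0=-1.235
o=robot.get_obs()['position'];print(np.arctan2(o[1]-py,px-o[0]),np.hypot(o[1]-py,px-o[0]))
a0=np.arctan2(o[1]-py,px-o[0])
for a in np.linspace(a0,-.859,7):
    d=np.array([px-r*np.cos(a),py+r*np.sin(a)])-np.array([px-r*np.cos(a0),py+r*np.sin(a0)]);print(round(a,2),np.round(100*d*[1,-1],1))
E
```

```text
tcp [ 0.717 -0.26   0.182] th -0.003 -> d cm [-8.9 -5.1  0.2] spin -0.003 (other 3.138 ) q6 1.08 grip 0.022 F [-0.7 -6.6 -0.3] t 36.27
-1.2278149897769137 0.2797492685617251
-1.23 [ 0. -0.]
-1.17 [-1.6 -0.6]
-1.1 [-3.2 -1.4]
-1.04 [-4.7 -2.2]
-0.98 [-6.1 -3.1]
-0.92 [-7.5 -4.1]
-0.86 [-8.9 -5.2]
```

Request:
arm_command --pt "-1.6 -0.5 0 0 1.2" --pt "-3.2 -1.3 0 0 1.2" --pt "-4.7 -2.1 0 0 1.2" --pt "-6.1 -3 0 0 1.2" --pt "-7.5 -4 0 0 1.2"

```text
time: 36.9
position: [0.6399, -0.2223, 0.1823]
tool_rot: [1.0, -0.001, -0.0, 0.006]
ft_force: [-7.8, -13.3, 1.7]
grip_width: 0.022
```

Request:
arm_command --pt "-1.3 -1 0 0 1.2" --pt "-1.3 -1 0 0 1.2" --pt "-1.3 -1 0 0 1.2"

```text
time: 37.28
position: [0.6251, -0.2114, 0.1822]
tool_rot: [1.0, -0.001, -0.003, 0.005]
ft_force: [-11.5, -11.6, 4.0]
grip_width: 0.0215
```

Request:
arm_command --pt "0 0 0 0 5" --pt "0 0 0 0 5" --pt "0 0 0 0 5" --pt "0 0 -3 0 5" --pt "0 0 -8 0 5"

```text
time: 37.9
position: [0.6277, -0.2041, 0.2583]
tool_rot: [1.0, -0.001, -0.002, -0.001]
ft_force: [0.7, -0.8, 0.3]
grip_width: 0.0496
```

Request:
arm_command --pt "0 0 -5 0 5" --pt "-5 -4 -6 0 5" --pt "-10 -8 -6 0 5" --pt "-14 -12 -6 0 5" --pt "-16 -18 -6 0 5"

```text
time: 38.52
position: [0.4673, -0.0244, 0.32]
tool_rot: [1.0, -0.002, 0.0, -0.0]
ft_force: [0.6, 0.5, -0.2]
grip_width: 0.05
```

Request:
arm_command --pt "0 -6 0 0 5" --pt "0 -12 0 0 5" --pt "0 -16 0 0 5" --pt "0 -16 0 0 5"

```text
time: 39.02
position: [0.4691, 0.1372, 0.3199]
tool_rot: [1.0, 0.002, 0.0, -0.0]
ft_force: [-0.2, -0.3, -0.2]
grip_width: 0.0501
```

```bash
python3 - <<'E'
from h import *
p,d=shot('side','side19')
p,d=shot('top','top19');cv2.imwrite('pics/z19t.png',cv2.resize(p[85:255,195:415,::-1],None,fx=3.4,fy=3.4,interpolation=cv2.INTER_CUBIC))
C=cloud('top',d);m=(C[...,2]>.195)&(C[...,2]<.24)&(abs(C[...,0]-.63)<.07)&(abs(C[...,1]+.21)<.07);print(C[m].mean(0),C[m].min(0),C[m].max(0))
go(.5,0,.3,0)
E
```

```text
[ 0.62440867 -0.21179188  0.21452018] [ 0.61605386 -0.22111433  0.2013447 ] [ 0.63492147 -0.20300535  0.22038489]
tcp [0.469 0.135 0.32 ] th -0.0 -> d cm [ 3.1 13.5  2. ] spin -0.0 (other 3.141 ) q6 1.62 grip 0.05 F [-0.3 -0.2  0.3] t 39.12
```

View pics/side19.png

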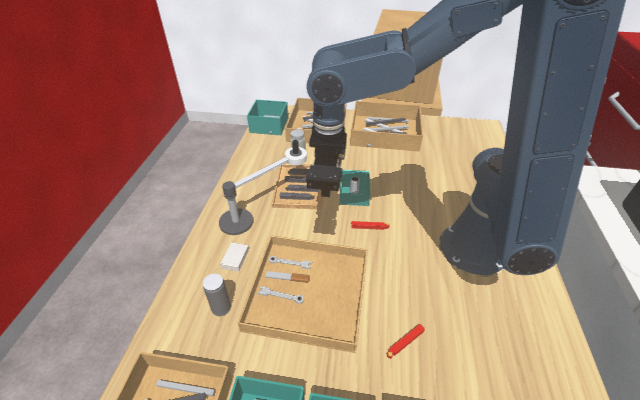

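View pics/z19t.png

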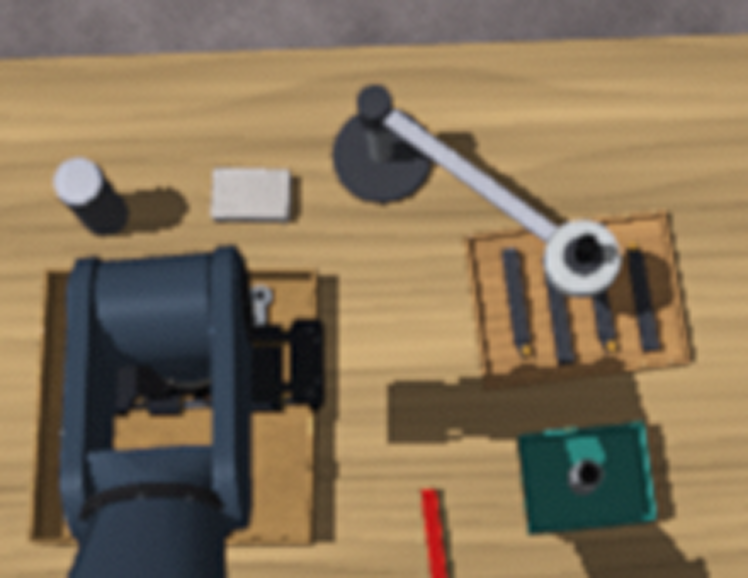

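The lamp head is at (583,258) in the top zoom, about 13 mm from the tray's middle. The socket is in the basket at (588,473), the bars are in the tray, and the spanners and file are still in the box. The hand is clear of everything.

```bash
python3 -c "
from rig import robot
print(robot.hand_in())"
```

```text
the job is handed in; nothing more can be done
None
```

I did the whole job and handed it in at about 39 s of the 210 s allowed; no verdict was reported.

- **Lamp clear of the box:** I first swung the lamp clear of the box to the right and parked it just beyond the tray's far edge. I nudged it a little further to leave the gripper room.
- **Socket:** I moved it before the bars so that the tray was free. It stands upright in the teal basket next to the tray.
- **Bars:** Four were present. All lie flat in the tray at one level, about 49 mm apart and within about 0.01 rad of the tray's short side. The camera showed all of them inside the walls.
- **Lamp over the tray:** The knob measured at about (0.625, −0.211), roughly 13 mm from the tray's middle.
- **Left alone:** The last pictures show both spanners and the file in the box. The can and carton look unmoved. The jar is partly hidden in those views; it looked unmoved in the picture just before the final lamp swing.

**Measurement differences:** The two cameras differed by a few millimetres, for example on the lamp knob and one bar, which did not affect any grasp. After the final lamp swing the lamp and arm partly hid the bars, so their measurements date from just before it. The highest force I read was about 18 N, while moving the lamp. I noticed no grip slip and no knocked socket.

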